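# Raise the telescoping hanging stands and hang up the copier cartridges

### The job

Get the copier's cartridges up off the bench: before lifting any of them, pull the telescoping posts of both hanging stands up until their lock buttons click out; then hang every drum and toner unit on the bench by its handle on a hook of its own (over both prongs), hanging freely and still with nothing holding it. Leave the screwdriver, bottle, tape and tray where they are.

Things in the scene. Friction and masses are not known exactly. Their poses are not given: they have to be found in the camera images.
- stand_left: Hanging stand on the left (robot's left), fixed to the bench: 150 x 150 x 12 mm dark steel foot plate, black upright outer tube 32 mm in diameter, its top 165 mm above the bench. Origin: on the tube's axis at bench level; z up; -x is the side its hooks point to (roughly towards the robot), y is along its crossbar.
- post_left (a joint): How far the left stand's telescoping inner tube is pulled up, m: 0 all the way down, end stop at 0.122; once locked it rests at about 0.119. It carries a cap, a bracket down its front, a 240 mm crossbar (its top 27 mm below the hook points) and two hooks. Pulling up takes about 12 to 15 N; not locked, it stays where left but sinks under a cartridge.
- button_left (a joint): Lock button of the left stand, m: about 0 while held inside the tube, about 0.008 when it has sprung out through the hole in the outer tube (a small steel pin on the side away from the robot, 142 mm above the bench). It springs out by itself as the post reaches 0.119 to 0.122 and then holds the post up.
- knob_left (a point): Grip point of the left stand's pull knob: an upright black rubber cylinder 36 mm in diameter and 48 mm high on top of the post's cap. The point lies on its axis, 22 mm below its top and 26 mm above the cap (a 58 x 40 mm block); it rises with the post, from 208 mm above the bench when fully down to 327 mm when locked.
- hook_left_outer (a point): Outer hook of the left stand (farther from the bench's middle): two 8 mm prongs 52 mm apart along the stand's y, reaching to its -x, dipping, then turned up; fingers fit between. Point: where the middle of a hung bar's axis lies, 75 mm before the post's axis, 211 mm up when locked. Tips 22 mm before it, their tops 9 mm above it; the hump behind tops 2 mm above it.
- hook_left_inner (a point): Inner hook of the left stand (nearer the bench's middle): two 8 mm prongs 52 mm apart along the stand's y, reaching to its -x, dipping, then turned up; fingers fit between. Point: where the middle of a hung bar's axis lies, 75 mm before the post's axis, 211 mm up when locked. Tips 22 mm before it, their tops 9 mm above it; the hump behind tops 2 mm above it.
- stand_right: Hanging stand on the right (robot's right), fixed to the bench: 150 x 150 x 12 mm dark steel foot plate, black upright outer tube 32 mm in diameter, its top 165 mm above the bench. Origin: on the tube's axis at bench level; z up; -x is the side its hooks point to (roughly towards the robot), y is along its crossbar.
- post_right (a joint): How far the right stand's telescoping inner tube is pulled up, m: 0 all the way down, end stop at 0.122; once locked it rests at about 0.119. It carries a cap, a bracket down its front, a 240 mm crossbar (its top 27 mm below the hook points) and two hooks. Pulling up takes about 12 to 15 N; not locked, it stays where left but sinks under a cartridge.
- button_right (a joint): Lock button of the right stand, m: about 0 while held inside the tube, about 0.008 when it has sprung out through the hole in the outer tube (a small steel pin on the side away from the robot, 142 mm above the bench). It springs out by itself as the post reaches 0.119 to 0.122 and then holds the post up.
- knob_right (a point): Grip point of the right stand's pull knob: an upright black rubber cylinder 36 mm in diameter and 48 mm high on top of the post's cap. The point lies on its axis, 22 mm below its top and 26 mm above the cap (a 58 x 40 mm block); it rises with the post, from 208 mm above the bench when fully down to 327 mm when locked.
- hook_right_outer (a point): Outer hook of the right stand (farther from the bench's middle): two 8 mm prongs 52 mm apart along the stand's y, reaching to its -x, dipping, then turned up; fingers fit between. Point: where the middle of a hung bar's axis lies, 75 mm before the post's axis, 211 mm up when locked. Tips 22 mm before it, their tops 9 mm above it; the hump behind tops 2 mm above it.
- hook_right_inner (a point): Inner hook of the right stand (nearer the bench's middle): two 8 mm prongs 52 mm apart along the stand's y, reaching to its -x, dipping, then turned up; fingers fit between. Point: where the middle of a hung bar's axis lies, 75 mm before the post's axis, 211 mm up when locked. Tips 22 mm before it, their tops 9 mm above it; the hump behind tops 2 mm above it.
- drum_a: Drum unit: black box-shaped copier cartridge 110 x 58 x 57 mm, about 0.35 kg, with a grey carrying handle over it. May be absent. Origin: centre of its underside; x along its length and its handle bar (starts pointing roughly away from the robot), z up.
- drum_a_bar (a point): Middle of that unit's handle bar: a round bar 12 mm in diameter along the unit's x, 105 mm above its underside, between two uprights 86 mm apart (inner faces); 42 mm clear under the bar (hands and hook prongs fit).
- drum_b: Drum unit: black box-shaped copier cartridge 110 x 58 x 57 mm, about 0.35 kg, with a grey carrying handle over it. May be absent. Origin: centre of its underside; x along its length and its handle bar (starts pointing roughly away from the robot), z up.
- drum_b_bar (a point): Middle of that unit's handle bar: a round bar 12 mm in diameter along the unit's x, 105 mm above its underside, between two uprights 86 mm apart (inner faces); 42 mm clear under the bar (hands and hook prongs fit).
- toner_a: Toner unit: white cylinder 54 mm in diameter and 110 mm long lying in a black cradle, 57 mm high, about 0.35 kg, with a grey carrying handle over it. May be absent. Origin: centre of its underside; x along its length and its handle bar (starts pointing roughly away from the robot), z up.
- toner_a_bar (a point): Middle of that unit's handle bar: a round bar 12 mm in diameter along the unit's x, 105 mm above its underside, between two uprights 86 mm apart (inner faces); 42 mm clear under the bar (hands and hook prongs fit).
- toner_b: Toner unit: white cylinder 54 mm in diameter and 110 mm long lying in a black cradle, 57 mm high, about 0.35 kg, with a grey carrying handle over it. May be absent. Origin: centre of its underside; x along its length and its handle bar (starts pointing roughly away from the robot), z up.
- toner_b_bar (a point): Middle of that unit's handle bar: a round bar 12 mm in diameter along the unit's x, 105 mm above its underside, between two uprights 86 mm apart (inner faces); 42 mm clear under the bar (hands and hook prongs fit).
- screwdriver: Screwdriver about 160 mm long lying on the bench between the two stands; leave alone.
- cleaner: White plastic cleaner bottle 52 mm in diameter, 150 mm high, at the left edge of the work; leave alone.
- tape: Roll of tape 90 mm in diameter, 24 mm high, lying flat beyond and between the stands; leave alone.
- screw_tray: Low grey open tray 120 x 160 x 30 mm at the right edge of the work; leave alone.
Not all that is in view belongs to the job. What is shaped like the toner_a but pink, purple or turquoise is not meant.

How it is judged (in metres and radians):
On the way:
1. both posts are pulled up and both lock buttons are out, while the cartridges still stand on the bench (value of joint each of post_left, post_right above 0.112 m and value of joint each of button_left, button_right above 0.005 m and height (world z) of each of drum_a, drum_b, toner_a, toner_b below 0.03 m), for 0.2 s.
At the end, for the whole second after the job is handed in: Both posts are locked up (joint above 0.112 m, button out more than 5 mm) and every unit present hangs with the middle of its handle bar within 25 mm of a hook's point, its underside more than 70 mm above the bench, upright within 0.3 rad and still (below 0.05 m/s) (value of joint each of post_left, post_right above 0.112 m and value of joint each of button_left, button_right above 0.005 m and (distance between drum_a_bar and hook_left_outer below 0.025 m or distance between drum_a_bar and hook_left_inner below 0.025 m or distance between drum_a_bar and hook_right_inner below 0.025 m or distance between drum_a_bar and hook_right_outer below 0.025 m) and angle between each of drum_a, drum_b, toner_a, toner_b's own z axis and vertical below 0.3 rad and linear speed of each of drum_a, drum_b, toner_a, toner_b below 0.05 m/s and height (world z) of each of drum_a, drum_b, toner_a, toner_b above 0.07 m and (distance between drum_b_bar and hook_left_outer below 0.025 m or distance between drum_b_bar and hook_left_inner below 0.025 m or distance between drum_b_bar and hook_right_inner below 0.025 m or distance between drum_b_bar and hook_right_outer below 0.025 m) and (distance between toner_a_bar and hook_left_outer below 0.025 m or distance between toner_a_bar and hook_left_inner below 0.025 m or distance between toner_a_bar and hook_right_inner below 0.025 m or distance between toner_a_bar and hook_right_outer below 0.025 m) and (distance between toner_b_bar and hook_left_outer below 0.025 m or distance between toner_b_bar and hook_left_inner below 0.025 m or distance between toner_b_bar and hook_right_inner below 0.025 m or distance between toner_b_bar and hook_right_outer below 0.025 m)); the robot touches nothing.
It fails at once if a bystander (screwdriver, bottle, tape, tray) is pushed more than 40 mm from its place (distance of any of screwdriver, cleaner, tape, screw_tray from where it was at the start of the episode above 0.04 m).
It fails at once if the bottle is tipped over (angle between cleaner's own z axis and vertical above 0.6 rad).
Of drum_a, drum_b, toner_a, toner_b only 3 to 4 are there at a start; the rules pass over those that are not, and their reading is None.
At some moment in a run one of drum_a, drum_b, toner_a, toner_b may be knocked a few centimetres aside while the robot is not near it.
It also fails if it takes over 208 s, if anything falls off the work surface, if the arm or the gripper's body presses on something with over 40 N, if the wrist force passes 120 N, or if a joint passes its speed limit or range.

### The arm

A 6-joint arm with a two-finger parallel gripper is mounted at the origin on the work surface. World frame = base frame: x ahead of the robot, y to its left, z up, the work surface at z = 0. Lengths are in m, angles in degrees, forces in N, time in s.
With the tool pointing down it reaches from about 0.3 to 0.75 m from the base axis. Payload 8.5 kg.
Tool frame: the origin (TCP) lies between the finger pads; the fingertips stand 8 mm ahead of it and the grasp point (between the pads) lies 11 mm behind it; y points along the fingers, z is the direction in which the jaws open and shut, and the axes are right-handed (so a half turn about y gives the same grasp; the last joint's range is limited). The gripper opens to 85 mm and grips with 20 to 120 N. Pads are 22 mm wide; open, the fingers measure 114 mm over their backs; the gripper's body (76 mm by 85 mm) begins 54 mm behind the grasp point. The pads swing forward as they close: fully open they stand 13 mm farther back than shut.
Start: joints at [51.32, 21.807, 74.336, -0, 83.858, -12.336], TCP at [0.244, 0.493, 0.239] pointing down, gripper open.
Joint ranges: [-178.18, 178.18], [-50.72, 133.34], [12.68, 142.11], [-81.47, 261.47], [9.98, 163.14], [-165.26, 165.26]. Speed limits (degrees/s): [136.94, 136.94, 180, 180, 180, 180].

### API

Orientations are given as a 3x3 rotation matrix whose columns are the frame's x, y, z axes.
In Python, from rig import env, get_image gives the robot as it stands.
- The arm moves only by the tool move_arm, never from a script. Its argument "targets" is one flat list of numbers, 6 for each row, row after row: the shift along the tool's x, y, z in mm, then the turn, a rotation vector about the tool's x, y, z in rad. A call has exactly 5 rows; each row shifts and turns the commanded pose from where the row before left it, along the tool's axes as they then stand; what a row does not reach is not made up. A row lasts 1/8 s, in which the tool goes at most 62.5 mm and 10.7 degrees, less where a joint would pass 70% of its speed; a pose out of reach is approached as far as the arm can. A call is refused whole if a number of a shift passes 62.5 or a number of a turn 0.188, either way. A call with a gripper value outside its range is refused whole. "hand" is the opening, from -1 (shut) to 1 (fully open), so that 0 is half open, set as the call begins (left out, the last holds). The fingers move at their own pace and stop on an object; "squeeze" is the grip in N (left out, the last holds). Time passes only in rows, so rows that do not move let the fingers close, or fill a call up. It gives the time, the measured TCP pose, the force and the opening at its end, in the units of the state.
- env.observe(): the state, without advancing time (a new reading comes with each control period).
- get_image(name): name is "side" or "top"; returns a dict with "pixels" (400x640x3 uint8, red, green, blue), "z_map" (400x640 float32, m along the optical axis (not along the pixel's ray), 0 where there is no reading), "intrinsics" (3x3 intrinsics, pixels), "R" (3x3) and "t" (3): a world point X has camera coordinates R X + t. Camera axes: x right, y down, z forward; pixel columns grow to the right and rows downward; lengths in m; the calibration is good to about 2 mm. A picture is of the moment at which its call begins.
- env.close_job(): hands the job in, once; it reports no verdict.
The state is a dict: "time_s": time; "q": joint angles; "qvel": joint speeds; "joint_efforts": joint torques, N m; "position": TCP position; "tool_rot": TCP orientation; "ft_force": force on the tool from outside, world axes, zero at the start; "wrist_torque": the same for the moment, N m; "grip_width": finger opening in m.
Only numpy, scipy, OpenCV 4.12 (cv2) and the standard library are available. Lean on these libraries where they do the work, as an engineer would, in place of code of your own. Each camera call takes 0.05 s, during which the arm holds its last target.

## Working session

There is one attempt and no reset: what is moved stays moved. The work goes in short steps, Python scripts to look and compute and a tool call to move; the robot and the scene stay as the last step left them, time stands still between calls to the robot, and variables do not carry over. Pictures are saved under pics/ and viewed, and the job is handed in when it is done.

Besides the shell and the picture viewer there is one more tool, called after "Emit:" by a JSON object that holds its "op" and its "data", one argument or row to a line. move_arm: Moves the arm, as the interface text tells. Its arguments: {"type":"object","properties":{"targets":{"type":"array"},"hand":{"type":"number"},"squeeze":{"type":"number"}},"required":["targets"]}

```bash
ls -la; mkdir -p pics; cat > h.py <<'E'
import numpy as np, cv2
from rig import env, get_image
def snap(name,fn=None):
    im=get_image(name)
    if fn: cv2.imwrite('pics/'+fn,cv2.cvtColor(im['pixels'],cv2.COLOR_RGB2BGR))
    return im
def world(im,u,v,z=None):
    K,R,t=np.array(im['intrinsics']),np.array(im['R']),np.array(im['t'])
    d=np.linalg.inv(K)@np.array([u,v,1.0])
    if z is None:
        return R.T@(d*im['z_map'][int(round(v)),int(round(u))]-t)
    c=-R.T@t; w=R.T@d
    return c+w*(z-c[2])/w[2]
def proj(im,X):
    p=np.array(im['intrinsics'])@(np.array(im['R'])@np.array(X)+np.array(im['t'])); return p[:2]/p[2]
def cloud(im):
    K,R,t=np.array(im['intrinsics']),np.array(im['R']),np.array(im['t'])
    v,u=np.mgrid[0:400,0:640]; Z=im['z_map']
    P=np.stack([(u-K[0,2])/K[0,0]*Z,(v-K[1,2])/K[1,1]*Z,Z],-1)
    W=(P-t)@R; W[Z<=0]=np.nan
    return W
E
python3 - <<'E'
from h import *
np.set_printoptions(precision=4,suppress=True)
print(env.observe())
for n in('top','side'):
    im=snap(n,n+'0.png'); print(n,im['intrinsics'],im['R'],im['t'])
    print('cam',-np.array(im['R']).T@im['t'])
E
```

```text
total 12
drwxr-xr-x  3 agent agent 4096 Dec  7 06:33 .
drwxr-xr-x 23 root  root  4096 Dec  7 06:33 ..
drwxr-xr-x  2 agent agent 4096 Dec  7 06:33 pics
{'time_s': 0.0, 'q': array([ 51.3199,  21.8427,  74.3866,   0.0019,  83.8572, -12.3353]), 'qvel': array([ 0.0184,  0.1579,  0.0782, -0.0258, -0.0771, -0.0728]), 'joint_efforts': array([  0.0017, -44.8466, -23.1282,  -0.0001,   0.0047,  -0.    ]), 'position': array([0.2439, 0.4927, 0.2387]), 'tool_rot': array([[ 0.8961, -0.001 ,  0.4438],
       [-0.4438, -0.0012,  0.8961],
       [-0.0004, -1.    , -0.0015]]), 'ft_force': array([0.0972, 0.295 , 0.9308]), 'wrist_torque': array([ 0.0004, -0.0253, -0.0296]), 'grip_width': 0.08551978519122017}
top [[438.173    0.     315.6183]
 [  0.     438.173  200.5154]
 [  0.       0.       1.    ]] [[-0.0251 -0.9997  0.0074]
 [-0.9936  0.0241 -0.1106]
 [ 0.1104 -0.0101 -0.9938]] [-0.0032  0.5738  1.5126]
cam [ 0.4031 -0.0017  1.5668]
side [[391.7203   0.     320.8587]
 [  0.     391.7203 206.6127]
 [  0.       0.       1.    ]] [[-0.9241 -0.3817  0.016 ]
 [-0.2606  0.5993 -0.7569]
 [ 0.2794 -0.7037 -0.6533]] [0.5198 0.2585 1.4465]
cam [0.1436 1.0613 1.1324]
```

View pics/top0.png

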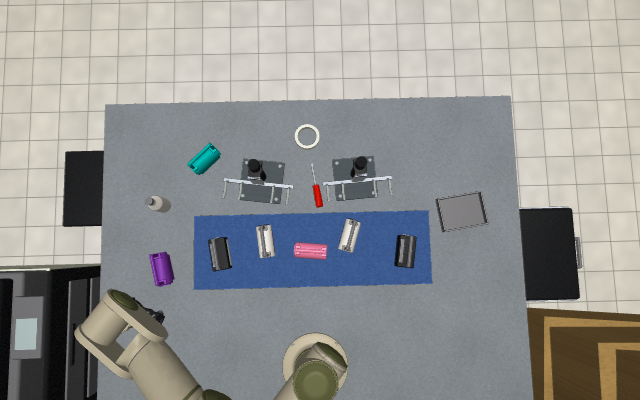

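View pics/side0.png

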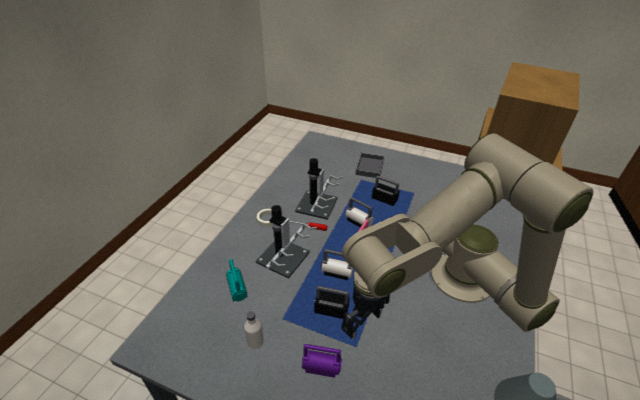

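The top view shows two drums at (220,254) and (405,251), and two white toners at (265,241) and (349,235). The lookalikes to avoid are purple (162,268), pink (311,251) and turquoise (204,158). The knobs are near (255,164) and (360,161). Next I'll take a close crop and measure.

```bash
python3 - <<'E'
from h import *
np.set_printoptions(precision=4,suppress=True)
im=snap('top'); bgr=cv2.cvtColor(im['pixels'],cv2.COLOR_RGB2BGR)
cv2.imwrite('pics/c1.png',cv2.resize(bgr[140:290,195:435],None,fx=3.3,fy=3.3,interpolation=cv2.INTER_CUBIC))
W=cloud(im); 
def stat(m,s):
    P=W[m]; print(s,len(P),'med',np.median(P,0),'min',P.min(0),'max',P.max(0))
z=W[...,2]; x=W[...,0]; y=W[...,1]
for s,(u,v,r) in dict(dA=(220,254,22),tA=(265,241,22),tB=(349,235,22),dB=(405,251,22)).items():
    vv,uu=np.mgrid[0:400,0:640]; reg=(abs(uu-u)<r)&(abs(vv-v)<26)&np.isfinite(z)
    m=reg&(z>0.09)&(z<.125); 
    if m.sum()<5: print(s,'few'); continue
    P=W[m]; stat(m,s)
    c=P.mean(0); ev=np.linalg.svd((P-c)[:,:2])[2][0]; a=np.degrees(np.arctan2(ev[1],ev[0])); pr=(P-c)[:,:2]@ev
    print('  mean',c,'ang',a,'mid',c[:2]+ev*(pr.max()+pr.min())/2,'len',np.ptp(pr))
for s,(u,v) in dict(L=(255,164),R=(360,161)).items():
    vv,uu=np.mgrid[0:400,0:640]; reg=(abs(uu-u)<16)&(abs(vv-v)<20)&np.isfinite(z)
    print(s,'maxz',z[reg].max()); stat(reg&(z>.222),s)
    # foot plate
    reg=(abs(uu-u-5)<45)&(abs(vv-v-15)<40)&np.isfinite(z)&(z>0.006)&(z<0.018)
    rect=cv2.minAreaRect(W[reg][:,:2].astype(np.float32)*1000); print(rect)
    # hooks
    reg=(abs(uu-u-3)<50)&(abs(vv-v-25)<25)&np.isfinite(z)&(z>0.05)&(z<0.13)
    stat(reg,s+'hook')
E
```

```text
dA 128 med [0.3957 0.3199 0.1096] min [0.3432 0.3054 0.0907] max [0.4488 0.333  0.1175]
  mean [0.3962 0.3198 0.1091] ang -170.87353972489646 mid [0.3964 0.3198] len 0.10590663411950714
tA 119 med [0.4345 0.1618 0.1092] min [0.3846 0.1498 0.0904] max [0.4877 0.1744 0.1172]
  mean [0.4356 0.1624 0.1089] ang -173.11559196613672 mid [0.4357 0.1624] len 0.10444706190023237
tB 117 med [ 0.4469 -0.1305  0.1103] min [ 0.3977 -0.1499  0.0949] max [ 0.4968 -0.1104  0.117 ]
  mean [ 0.4471 -0.1299  0.1095] ang 162.8317098886817 mid [ 0.4477 -0.1301] len 0.10501170246573222
dB 129 med [ 0.3861 -0.3233  0.1084] min [ 0.3366 -0.3343  0.09  ] max [ 0.4393 -0.3091  0.1189]
  mean [ 0.3877 -0.3225  0.1082] ang 172.0121119702035 mid [ 0.3881 -0.3226] len 0.1032232547965651
L maxz 0.2514432681840066
L 119 med [0.6641 0.1733 0.2461] min [0.6485 0.1569 0.2258] max [0.6832 0.1914 0.2514]
((660.0887451171875, 181.12945556640625), (317.95257568359375, 284.61090087890625), 88.74015808105469)
Lhook 438 med [0.6252 0.1675 0.0872] min [0.5548 0.0596 0.0519] max [0.6721 0.2956 0.1299]
R maxz 0.2424063375621573
R 112 med [ 0.6676 -0.1581  0.2363] min [ 0.6508 -0.1741  0.2222] max [ 0.6861 -0.1404  0.2424]
((661.822265625, -199.38778686523438), (320.5977783203125, 285.59527587890625), 88.43397521972656)
Rhook 431 med [ 0.6303 -0.153   0.0769] min [ 0.5629 -0.2799  0.0503] max [ 0.6763 -0.0437  0.1298]
```

View pics/c1.png

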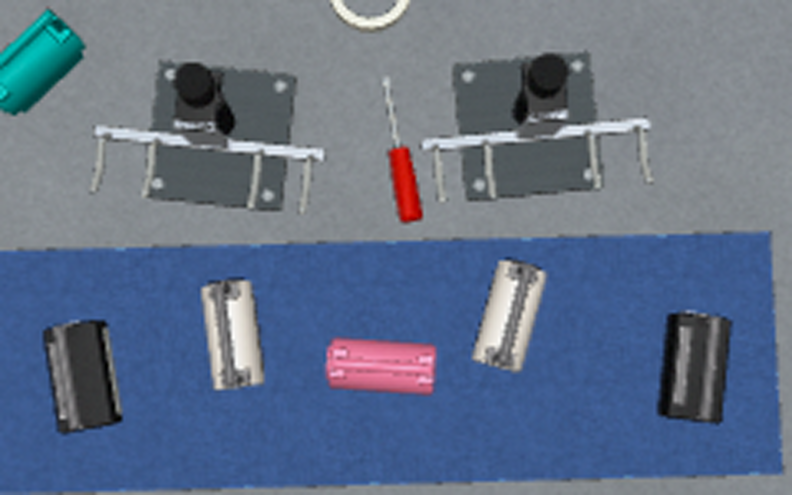

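```bash
cat >> h.py <<'E'
from scipy.spatial.transform import Rotation as Ro
def Rtool(jaw_deg,tilt_deg=0):
    """jaw axis heading (deg), tilt: approach leans forward along jaw axis"""
    a=np.radians(jaw_deg);t=np.radians(tilt_deg)
    h=np.array([np.cos(a),np.sin(a),0]);y=np.sin(t)*h-np.array([0,0,np.cos(t)]);z=np.cos(t)*h+np.array([0,0,np.sin(t)])
    return np.stack([np.cross(y,z),y,z],1)
def plan(p1,R1,n=5,p0=None,R0=None):
    s=env.observe(); p=np.array(s['position']) if p0 is None else np.array(p0); R=np.array(s['tool_rot']) if R0 is None else np.array(R0)
    pi,p1=p.copy(),np.array(p1); rv=Ro.from_matrix(R.T@R1).as_rotvec(); Ri=R.copy(); rows=[]
    for k in range(1,n+1):
        pt=pi+(p1-pi)*k/n; Rt=Ri@Ro.from_rotvec(rv*k/n).as_matrix()
        d=np.round(R.T@(pt-p)*1000,1); w=np.round(Ro.from_matrix(R.T@Rt).as_rotvec(),3)
        rows.append([*d,*w]); p=p+R@d/1000; R=R@Ro.from_rotvec(w).as_matrix()
    rows=[[float(x) if abs(x)>1e-9 else 0 for x in r] for r in rows]
    M=np.abs(np.array(rows)); print('max shift',M[:,:3].max(),'norm',np.linalg.norm(M[:,:3],axis=1).max(),'rot',np.linalg.norm(M[:,3:],axis=1).max())
    for i in range(0,n,5):
        print('[',', '.join(', '.join('%g'%x for x in r) for r in rows[i:i+5]),']')
    return p,R
def gp(grasp,R,back=0.011): # TCP for a given grasp point
    return np.array(grasp)+R[:,1]*back
E
python3 - <<'E'
from h import *
np.set_printoptions(precision=4,suppress=True)
im=snap('top'); W=cloud(im); z=W[...,2]; bgr=im['pixels'].astype(int)
vv,uu=np.mgrid[0:400,0:640]
for s,(u,v) in dict(L=(255,164),R=(360,161)).items():
    reg=(abs(uu-u)<16)&(abs(vv-v)<20)&np.isfinite(z); dark=im['pixels'].max(-1)<45
    m=reg&(z>.215); zz=z[m]; zt=np.percentile(zz,60)
    print(s,'z hist',np.percentile(zz,[5,25,50,75,95]))
    # top disc: points close to the top level, refit by circle
    P=W[m&(z>zt-.006)]; (c,r)=cv2.minEnclosingCircle(P[:,:2].astype(np.float32)*1000); print(' top mean',P.mean(0),c,r)
    # pixels of dark knob, ray at plane zt
    # crossbar: points bright, near crossbar height
    zb=zt-0.230+0.065
    m=(abs(uu-u-3)<50)&(vv>v+4)&(vv<v+50)&(abs(z-zb)<.012)&(im['pixels'].min(-1)>100)
    P=W[m][:,:2]; vx,vy,x0,y0=cv2.fitLine(P.astype(np.float32),cv2.DIST_HUBER,0,.003,.01).ravel()
    print(' bar n',len(P),'dir',np.degrees(np.arctan2(vy,vx)),x0,y0,'zb',zb)
    # plate
    m=(abs(uu-u-8)<40)&(abs(vv-v-16)<36)&(abs(z-.012)<.012)&(im['pixels'].max(-1)<95)&(im['pixels'].min(-1)>40)
    m2=cv2.morphologyEx(m.astype(np.uint8),cv2.MORPH_OPEN,np.ones((3,3)))
    n,l,st,_=cv2.connectedComponentsWithStats(m2); 
    P=W[m2>0][:,:2]; print(' plate',cv2.minAreaRect((P*1000).astype(np.float32)))
s=env.observe(); print(s['time_s'])
E
```

```text
L z hist [0.2243 0.2439 0.2461 0.2486 0.251 ]
 top mean [0.6659 0.1741 0.2472] (666.1204223632812, 175.031494140625) 17.96676254272461
 bar n 206 dir 82.48332 0.6325995 0.17646365 zb 0.08198889408078897
 plate ((650.7977905273438, 175.50701904296875), (147.64161682128906, 147.77935791015625), 82.29503631591797)
R z hist [0.2255 0.2345 0.2367 0.2388 0.2415]
 top mean [ 0.6689 -0.1583  0.2373] (668.9751586914062, -157.7614288330078) 17.989606857299805
 bar n 205 dir -85.79938 0.6355895 -0.16068242 zb 0.07274099836888889
 plate ((650.6187744140625, -154.1266326904297), (144.7598876953125, 146.4662322998047), 88.50727081298828)
0.2
```

```bash
python3 - <<'E'
from h import *
R=Rtool(82.5); plan([.666,.1745,.315],R,15)
plan([.666,.1745,.215],R,5,[.666,.1745,.315],R)
E
```

```text
max shift 34.6 norm 35.66665109033928 rot 0.02202271554554524
[ 34.6, -5.1, -6.5, 0, -0.022, 0, 34.5, -5, -7.3, 0, -0.022, 0, 34.3, -5.1, -8.1, 0, -0.022, 0, 34.1, -5.1, -8.8, 0, -0.022, 0, 33.9, -5.1, -9.5, 0, -0.022, 0 ]
[ 33.7, -5, -10.3, 0, -0.022, 0, 33.5, -5.1, -11, 0, -0.022, 0, 33.2, -5.1, -11.8, 0, -0.021, 0, 33, -5, -12.5, 0, -0.022, 0, 32.7, -5.1, -13.1, 0.001, -0.022, 0 ]
[ 32.3, -5.1, -13.9, 0, -0.022, 0, 32.1, -5.1, -14.6, 0, -0.022, 0, 31.7, -5.1, -15.3, 0, -0.022, 0, 31.4, -5, -16, 0, -0.022, 0, 31.1, -5.1, -16.7, 0, -0.022, 0 ]
max shift 20.0 norm 20.0 rot 0.0
[ 0, 20, 0, 0, 0, 0, 0, 20, 0, 0, 0, 0, 0, 20, 0, 0, 0, 0, 0, 20, 0, 0, 0, 0, 0, 20, 0, 0, 0, 0 ]
```

Emit:
{"op": "move_arm", "data": {
  "targets": [34.5,-5,-6.5,0,-0.022,0,34.5,-5,-7.5,0,-0.022,0,34.5,-5,-8,0,-0.022,0,34,-5,-9,0,-0.022,0,34,-5,-9.5,0,-0.022,0],
  "hand": 1,
  "squeeze": 80
}}

```text
time_s: 0.82
position: [0.3854, 0.3857, 0.2644]
tool_rot: [[0.94, -0.0, 0.342], [-0.342, -0.0, 0.94], [-0.0, -1.0, -0.0]]
ft_force: [-0.5, 0.4, -0.8]
grip_width: 0.0853
```

Emit:
{"op": "move_arm", "data": {
  "targets": [33.5,-5,-10.5,0,-0.022,0,33.5,-5,-11,0,-0.022,0,33,-5,-12,0,-0.022,0,33,-5,-12.5,0,-0.022,0,32.5,-5,-13,0,-0.022,0]
}}

```text
time_s: 1.45
position: [0.5256, 0.2796, 0.2893]
tool_rot: [[0.972, -0.0, 0.237], [-0.237, -0.0, 0.972], [-0.0, -1.0, -0.0]]
ft_force: [-0.1, 0.4, 0.7]
grip_width: 0.0857
```

Emit:
{"op": "move_arm", "data": {
  "targets": [32.5,-5,-14,0,-0.022,0,32,-5,-14.5,0,-0.022,0,31.5,-5,-15.5,0,-0.022,0,31.5,-5,-16,0,-0.022,0,31,-5,-16.5,0,-0.022,0]
}}

```text
time_s: 2.08
position: [0.6662, 0.1737, 0.3142]
tool_rot: [[0.992, -0.001, 0.129], [-0.129, -0.0, 0.992], [-0.001, -1.0, -0.0]]
ft_force: [0.7, -0.4, -0.2]
grip_width: 0.0855
```

Tracking is accurate, so I'll lower over the left knob.

Emit:
{"op": "move_arm", "data": {
  "targets": [0,20,1,0,0,0,0,20,0,0,0,0,0,20,0,0,0,0,0,20,0,0,0,0,0,19,0,0,0,0]
}}

```text
time_s: 2.7
position: [0.6654, 0.1754, 0.2142]
tool_rot: [[0.992, -0.001, 0.129], [-0.129, -0.0, 0.992], [-0.001, -1.0, -0.0]]
ft_force: [0.7, -0.0, 0.3]
grip_width: 0.0857
```

Emit:
{"op": "move_arm", "data": {
  "targets": [0,0,0,0,0,0,0,0,0,0,0,0,0,0,0,0,0,0,0,0,0,0,0,0,0,0,0,0,0,0],
  "hand": -1
}}

```text
time_s: 3.32
position: [0.6657, 0.1744, 0.2164]
tool_rot: [[0.991, 0.001, 0.13], [-0.13, -0.002, 0.991], [0.001, -1.0, -0.001]]
ft_force: [-1.5, -4.4, 1.3]
grip_width: 0.0347
```

Emit:
{"op": "move_arm", "data": {
  "targets": [0,0,0,0,0,0,0,0,0,0,0,0,0,0,0,0,0,0,0,0,0,0,0,0,0,0,0,0,0,0]
}}

```text
time_s: 3.95
position: [0.6657, 0.1744, 0.2164]
tool_rot: [[0.991, 0.001, 0.13], [-0.13, -0.002, 0.991], [0.001, -1.0, -0.001]]
ft_force: [-2.7, -4.8, 1.1]
grip_width: 0.0346
```

Emit:
{"op": "move_arm", "data": {
  "targets": [0,-18,0,0,0,0,0,-18,0,0,0,0,0,-18,0,0,0,0,0,-18,0,0,0,0,0,-18,0,0,0,0]
}}

```text
time_s: 4.58
position: [0.6656, 0.1744, 0.3029]
tool_rot: [[0.991, -0.005, 0.131], [-0.131, -0.002, 0.991], [-0.005, -1.0, -0.002]]
ft_force: [2.8, -4.3, -15.8]
grip_width: 0.0344
```

Emit:
{"op": "move_arm", "data": {
  "targets": [0,-4,0,0,0,0,0,-3,0,0,0,0,0,-3,0,0,0,0,0,-2,0,0,0,0,0,0,0,0,0,0]
}}

```text
time_s: 5.2
position: [0.6656, 0.1744, 0.3152]
tool_rot: [[0.991, -0.004, 0.131], [-0.131, -0.002, 0.991], [-0.003, -1.0, -0.002]]
ft_force: [0.6, -5.1, -12.1]
grip_width: 0.0342
```

Emit:
{"op": "move_arm", "data": {
  "targets": [0,-2,0,0,0,0,0,-1,0,0,0,0,0,-1,0,0,0,0,0,-1,0,0,0,0,0,0,0,0,0,0]
}}

```text
time_s: 5.82
position: [0.6657, 0.1744, 0.3204]
tool_rot: [[0.991, -0.003, 0.131], [-0.131, -0.002, 0.991], [-0.003, -1.0, -0.002]]
ft_force: [0.9, -5.9, -10.9]
grip_width: 0.0342
```

```bash
python3 - <<'E'
from h import *
im=snap('side'); bgr=cv2.cvtColor(im['pixels'],cv2.COLOR_RGB2BGR)
cv2.imwrite('pics/s1.png',cv2.resize(bgr[130:290,220:370],None,fx=4,fy=3.7,interpolation=cv2.INTER_CUBIC))
E
```

```text
(no output)
```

View pics/s1.png

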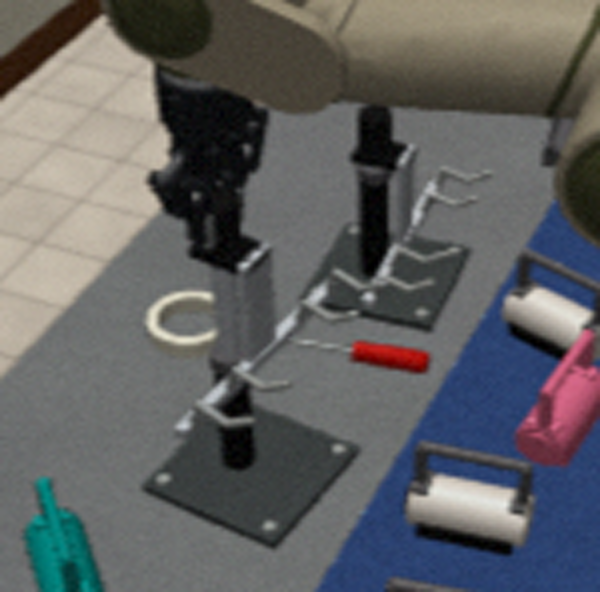

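Emit:
{"op": "move_arm", "data": {
  "targets": [0,-1,0,0,0,0,0,-0.5,0,0,0,0,0,0,0,0,0,0,0,0,0,0,0,0,0,0,0,0,0,0]
}}

```text
time_s: 6.5
position: [0.6657, 0.1744, 0.3219]
tool_rot: [[0.991, -0.003, 0.131], [-0.131, -0.002, 0.991], [-0.003, -1.0, -0.002]]
ft_force: [0.5, -5.4, -11.7]
grip_width: 0.0345
```

Emit:
{"op": "move_arm", "data": {
  "targets": [0,-1,0,0,0,0,0,-1,0,0,0,0,0,0,0,0,0,0,0,0,0,0,0,0,0,0,0,0,0,0]
}}

```text
time_s: 7.12
position: [0.6656, 0.1744, 0.3228]
tool_rot: [[0.991, -0.005, 0.131], [-0.131, -0.002, 0.991], [-0.005, -1.0, -0.002]]
ft_force: [1.2, -5.7, -16.0]
grip_width: 0.0344
```

Emit:
{"op": "move_arm", "data": {
  "targets": [0,-1,0,0,0,0,0,-1,0,0,0,0,0,0,0,0,0,0,0,0,0,0,0,0,0,0,0,0,0,0]
}}

```text
time_s: 7.75
position: [0.6656, 0.1744, 0.3228]
tool_rot: [[0.991, -0.009, 0.131], [-0.131, -0.002, 0.991], [-0.008, -1.0, -0.003]]
ft_force: [1.5, -5.1, -25.0]
grip_width: 0.0344
```

At the end stop. I'll check the lock by pushing down gently.

Emit:
{"op": "move_arm", "data": {
  "targets": [0,3,0,0,0,0,0,2,0,0,0,0,0,1,0,0,0,0,0,1,0,0,0,0,0,0,0,0,0,0]
}}

```text
time_s: 8.38
position: [0.6657, 0.1744, 0.322]
tool_rot: [[0.991, 0.002, 0.131], [-0.131, -0.001, 0.991], [0.002, -1.0, -0.001]]
ft_force: [0.4, -5.3, 1.3]
grip_width: 0.0344
```

Emit:
{"op": "move_arm", "data": {
  "targets": [0,1,0,0,0,0,0,1,0,0,0,0,0,1,0,0,0,0,0,0,0,0,0,0,0,0,0,0,0,0]
}}

```text
time_s: 9.0
position: [0.6657, 0.1744, 0.3196]
tool_rot: [[0.991, 0.003, 0.131], [-0.131, -0.001, 0.991], [0.003, -1.0, -0.001]]
ft_force: [0.1, -5.3, 3.7]
grip_width: 0.0344
```

Emit:
{"op": "move_arm", "data": {
  "targets": [0,1,0,0,0,0,0,1,0,0,0,0,0,0,0,0,0,0,0,0,0,0,0,0,0,0,0,0,0,0]
}}

```text
time_s: 9.62
position: [0.6658, 0.1744, 0.3194]
tool_rot: [[0.991, 0.006, 0.131], [-0.131, -0.001, 0.991], [0.006, -1.0, -0.0]]
ft_force: [-1.0, -5.0, 11.4]
grip_width: 0.0349
```

It holds at 3.4 mm below the stop with the force rising, so the left post is locked. Now I'll release it and move to the right knob.

Emit:
{"op": "move_arm", "data": {
  "targets": [0,-2,0,0,0,0,0,0,0,0,0,0,0,0,0,0,0,0,0,0,0,0,0,0,0,0,0,0,0,0],
  "hand": 1
}}

```text
time_s: 10.25
position: [0.6656, 0.1755, 0.3177]
tool_rot: [[0.992, -0.0, 0.129], [-0.129, 0.0, 0.992], [-0.0, -1.0, -0.0]]
ft_force: [0.4, 0.4, -0.3]
grip_width: 0.0854
```

Emit:
{"op": "move_arm", "data": {
  "targets": [0,-10,0,0,0,0,0,-15,0,0,0,0,0,-15,0,0,0,0,0,-15,0,0,0,0,0,0,0,0,0,0]
}}

```text
time_s: 10.88
position: [0.6657, 0.1755, 0.3745]
tool_rot: [[0.992, 0.003, 0.129], [-0.129, 0.0, 0.992], [0.003, -1.0, 0.001]]
ft_force: [-0.2, -0.3, -0.6]
grip_width: 0.0855
```

```bash
python3 - <<'E'
from h import *
print(env.observe()['position'])
R=Rtool(94.2); plan([.669,-.158,.33],R,10)
plan([.669,-.158,.206],R,5,[.669,-.158,.33],R)
E
```

```text
[0.66571615 0.17545691 0.37446893]
max shift 33.4 norm 33.701780368401906 rot 0.02102379604162864
[ 4.6, 4.4, -33, 0, -0.02, 0, 4, 4.5, -33.1, 0, -0.021, 0.001, 3.3, 4.4, -33.2, 0, -0.02, 0, 2.6, 4.4, -33.3, 0, -0.02, 0, 1.9, 4.5, -33.3, 0, -0.021, 0.001 ]
[ 1.3, 4.4, -33.3, 0, -0.02, 0, 0.5, 4.4, -33.3, 0, -0.02, 0, 0, 4.5, -33.4, 0, -0.02, 0.001, -0.8, 4.4, -33.3, 0, -0.021, 0, -1.4, 4.4, -33.3, 0, -0.02, 0 ]
max shift 24.8 norm 24.8 rot 0.0
[ 0, 24.8, 0, 0, 0, 0, 0, 24.8, 0, 0, 0, 0, 0, 24.8, 0, 0, 0, 0, 0, 24.8, 0, 0, 0, 0, 0, 24.8, 0, 0, 0, 0 ]
```

Emit:
{"op": "move_arm", "data": {
  "targets": [4.5,0,-33,0,-0.02,0,4,0,-33,0,-0.02,0,3.5,2,-33,0,-0.02,0,2.5,6,-33.5,0,-0.02,0,2,6,-33.5,0,-0.02,0]
}}

```text
time_s: 11.5
position: [0.6669, 0.0075, 0.3582]
tool_rot: [[1.0, -0.001, 0.029], [-0.029, 0.0, 1.0], [-0.001, -1.0, 0.0]]
ft_force: [-0.0, 0.1, 0.5]
grip_width: 0.0852
```

Emit:
{"op": "move_arm", "data": {
  "targets": [1.5,6,-33,0,-0.02,0,0.5,6,-33.5,0,-0.02,0,0,6,-33.5,0,-0.02,0,-1,6,-33.5,0,-0.02,0,-1.5,6,-33,0,-0.02,0]
}}

```text
time_s: 12.12
position: [0.6681, -0.1591, 0.3281]
tool_rot: [[0.997, -0.001, -0.071], [0.071, 0.0, 0.997], [-0.001, -1.0, 0.0]]
ft_force: [0.7, 0.2, -0.2]
grip_width: 0.0854
```

Emit:
{"op": "move_arm", "data": {
  "targets": [0,24,0,0,0,0,0,24,0,0,0,0,0,24,0,0,0,0,0,24,0,0,0,0,0,24,0,0,0,0]
}}

```text
time_s: 12.75
position: [0.668, -0.1579, 0.2076]
tool_rot: [[0.998, -0.001, -0.07], [0.07, 0.0, 0.998], [-0.001, -1.0, 0.0]]
ft_force: [-0.5, 0.2, 0.2]
grip_width: 0.0853
```

Emit:
{"op": "move_arm", "data": {
  "targets": [0,1,0,0,0,0,0,0,0,0,0,0,0,0,0,0,0,0,0,0,0,0,0,0,0,0,0,0,0,0],
  "hand": -1
}}

```text
time_s: 13.38
position: [0.6686, -0.1583, 0.2088]
tool_rot: [[0.998, 0.002, -0.07], [0.07, -0.001, 0.998], [0.002, -1.0, -0.001]]
ft_force: [0.4, -1.0, 4.3]
grip_width: 0.0346
```

Emit:
{"op": "move_arm", "data": {
  "targets": [0,-5,0,0,0,0,0,-18,0,0,0,0,0,-18,0,0,0,0,0,-18,0,0,0,0,0,-18,0,0,0,0]
}}

```text
time_s: 14.0
position: [0.6685, -0.1582, 0.2816]
tool_rot: [[0.998, -0.004, -0.07], [0.07, 0.002, 0.998], [-0.004, -1.0, 0.002]]
ft_force: [7.1, -2.2, -16.1]
grip_width: 0.0341
```

Emit:
{"op": "move_arm", "data": {
  "targets": [0,-12,0,0,0,0,0,-10,0,0,0,0,0,-5,0,0,0,0,0,-4,0,0,0,0,0,0,0,0,0,0]
}}

```text
time_s: 14.62
position: [0.6686, -0.1583, 0.3142]
tool_rot: [[0.998, -0.002, -0.07], [0.07, 0.001, 0.998], [-0.002, -1.0, 0.001]]
ft_force: [4.2, -2.7, -10.7]
grip_width: 0.0343
```

Emit:
{"op": "move_arm", "data": {
  "targets": [0,-3,0,0,0,0,0,-2,0,0,0,0,0,-2,0,0,0,0,0,-1,0,0,0,0,0,0,0,0,0,0]
}}

```text
time_s: 15.25
position: [0.6685, -0.1582, 0.322]
tool_rot: [[0.998, -0.002, -0.07], [0.07, 0.001, 0.998], [-0.002, -1.0, 0.001]]
ft_force: [4.8, -2.7, -12.4]
grip_width: 0.0343
```

Emit:
{"op": "move_arm", "data": {
  "targets": [0,-1,0,0,0,0,0,-1,0,0,0,0,0,-1,0,0,0,0,0,0,0,0,0,0,0,0,0,0,0,0]
}}

```text
time_s: 15.88
position: [0.6685, -0.1582, 0.3249]
tool_rot: [[0.998, -0.002, -0.07], [0.07, 0.001, 0.998], [-0.002, -1.0, 0.001]]
ft_force: [5.8, -1.8, -12.5]
grip_width: 0.0344
```

Emit:
{"op": "move_arm", "data": {
  "targets": [0,-1,0,0,0,0,0,-1,0,0,0,0,0,0,0,0,0,0,0,0,0,0,0,0,0,0,0,0,0,0]
}}

```text
time_s: 16.5
position: [0.6685, -0.1582, 0.3249]
tool_rot: [[0.998, -0.005, -0.07], [0.07, 0.002, 0.998], [-0.005, -1.0, 0.002]]
ft_force: [5.4, -2.6, -19.2]
grip_width: 0.0339
```

Emit:
{"op": "move_arm", "data": {
  "targets": [0,-1,0,0,0,0,0,-1,0,0,0,0,0,0,0,0,0,0,0,0,0,0,0,0,0,0,0,0,0,0]
}}

```text
time_s: 17.12
position: [0.6685, -0.1582, 0.325]
tool_rot: [[0.998, -0.008, -0.07], [0.07, 0.003, 0.998], [-0.008, -1.0, 0.004]]
ft_force: [5.5, -1.7, -28.8]
grip_width: 0.034
```

End stop. Next, the lock check pushing down.

Emit:
{"op": "move_arm", "data": {
  "targets": [0,3,0,0,0,0,0,3,0,0,0,0,0,2,0,0,0,0,0,1,0,0,0,0,0,0,0,0,0,0]
}}

```text
time_s: 17.75
position: [0.6686, -0.1583, 0.3245]
tool_rot: [[0.998, 0.005, -0.07], [0.07, -0.002, 0.998], [0.005, -1.0, -0.002]]
ft_force: [5.2, -3.0, 0.8]
grip_width: 0.0339
```

Emit:
{"op": "move_arm", "data": {
  "targets": [0,1,0,0,0,0,0,1,0,0,0,0,0,0,0,0,0,0,0,0,0,0,0,0,0,0,0,0,0,0]
}}

```text
time_s: 18.38
position: [0.6686, -0.1583, 0.3226]
tool_rot: [[0.998, 0.005, -0.07], [0.07, -0.002, 0.998], [0.005, -1.0, -0.002]]
ft_force: [5.4, -3.8, 0.9]
grip_width: 0.0345
```

Emit:
{"op": "move_arm", "data": {
  "targets": [0,1,0,0,0,0,0,1,0,0,0,0,0,1,0,0,0,0,0,0,0,0,0,0,0,0,0,0,0,0]
}}

```text
time_s: 19.0
position: [0.6687, -0.1582, 0.3216]
tool_rot: [[0.998, 0.008, -0.07], [0.07, -0.003, 0.998], [0.008, -1.0, -0.004]]
ft_force: [3.9, -2.8, 8.7]
grip_width: 0.0344
```

Right post is locked too, by the same signature. I'll release it and park clear of the top view.

Emit:
{"op": "move_arm", "data": {
  "targets": [0,-2,0,0,0,0,0,0,0,0,0,0,0,0,0,0,0,0,0,0,0,0,0,0,0,0,0,0,0,0],
  "hand": 1
}}

```text
time_s: 19.62
position: [0.6683, -0.158, 0.3187]
tool_rot: [[0.998, -0.0, -0.07], [0.07, 0.0, 0.998], [-0.0, -1.0, 0.0]]
ft_force: [0.4, -0.2, 0.0]
grip_width: 0.0851
```

Emit:
{"op": "move_arm", "data": {
  "targets": [0,-10,0,0,0,0,0,-15,0,0,0,0,0,-15,0,0,0,0,0,-15,0,0,0,0,0,0,0,0,0,0]
}}

```text
time_s: 20.25
position: [0.6685, -0.1581, 0.3755]
tool_rot: [[0.998, 0.003, -0.07], [0.07, -0.001, 0.998], [0.003, -1.0, -0.001]]
ft_force: [-0.7, 0.3, -0.3]
grip_width: 0.0855
```

Emit:
{"op": "move_arm", "data": {
  "targets": [-40,0,0,0,0,0,-40,0,-10,0,0,0,-40,0,-40,0,0,0,-40,0,-45,0,0,0,-40,0,-45,0,0,0]
}}

```text
time_s: 20.88
position: [0.4772, -0.3127, 0.3735]
tool_rot: [[0.998, -0.0, -0.071], [0.071, 0.0, 0.998], [-0.0, -1.0, 0.0]]
ft_force: [0.5, -0.9, 0.3]
grip_width: 0.0853
```

Emit:
{"op": "move_arm", "data": {
  "targets": [-35,0,-45,0,0,0,-35,0,-45,0,0,0,-35,0,-45,0,0,0,-20,0,-40,0,0,0,0,0,0,0,0,0]
}}

```text
time_s: 21.5
position: [0.3644, -0.4974, 0.372]
tool_rot: [[0.998, -0.001, -0.066], [0.066, 0.002, 0.998], [-0.001, -1.0, 0.002]]
ft_force: [0.3, 0.4, -0.1]
grip_width: 0.0854
```

```bash
python3 - <<'E'
from h import *
print(env.observe()['position'])
im=snap('top'); bgr=cv2.cvtColor(im['pixels'],cv2.COLOR_RGB2BGR)
cv2.imwrite('pics/c2.png',cv2.resize(bgr[130:290,195:435],None,fx=3.3,fy=3.3,interpolation=cv2.INTER_CUBIC))
im=snap('side','s2.png')
E
```

```text
[ 0.36444939 -0.49741173  0.37201867]
```

View pics/c2.png

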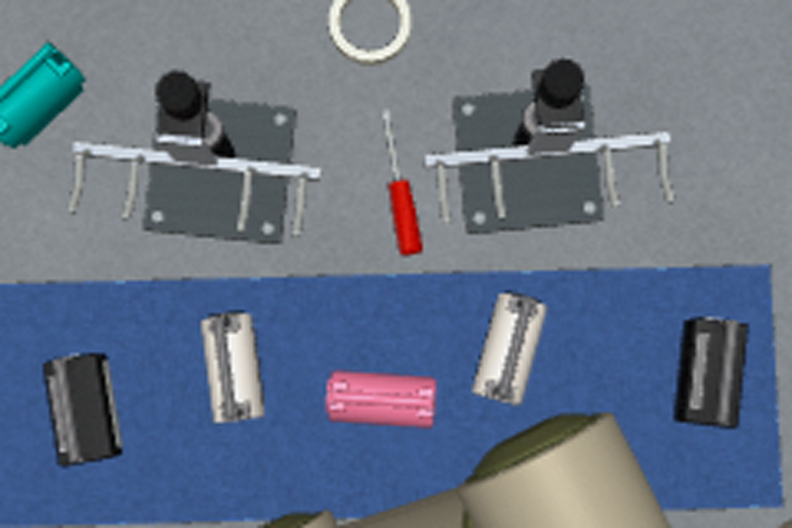

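View pics/s2.png

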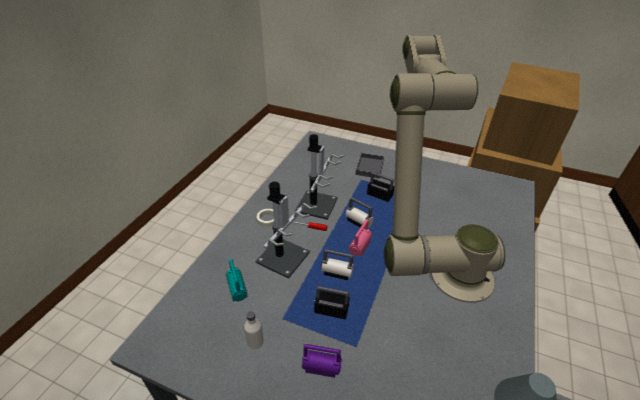

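Both posts are up: the left and right knob tops are at crop (179,93) and (560,82). The right drum has shifted to about (711,372). Next I'll measure the hooks and all the bars.

```bash
cat > meas.py <<'E'
from h import *
np.set_printoptions(precision=4,suppress=True)
vv,uu=np.mgrid[0:400,0:640]
def stands(im):
    W=cloud(im); z=W[...,2]; out={}
    for s,(u,v) in dict(L=(249,158),R=(365,155)).items():
        reg=(abs(uu-u)<18)&(abs(vv-v)<20)&np.isfinite(z)
        m=reg&(z>.33); zt=np.percentile(z[m],60); P=W[m&(z>zt-.007)]
        c,r=cv2.minEnclosingCircle(P[:,:2].astype(np.float32)*1000); k=np.array(c)/1000
        m=(abs(uu-u-3)<55)&(vv>v+4)&(vv<v+55)&(abs(z-.184)<.01)&(im['pixels'].min(-1)>120)
        P=W[m][:,:2]; vx,vy,x0,y0=cv2.fitLine(P.astype(np.float32),cv2.DIST_HUBER,0,.003,.01).ravel()
        yd=np.array([vx,vy]); yd*=np.sign(vy); xd=np.array([yd[1],-yd[0]])
        print(s,'knob',k,'r',r,'zt',zt,'bar dir',np.degrees(np.arctan2(yd[1],yd[0])),'n',len(P))
        # prongs: in stand frame
        m=(abs(uu-u-3)<60)&(vv>v)&(vv<v+60)&(z>.16)&(z<.24); Q=W[m]; L=(Q[:,:2]-k)@np.stack([xd,yd],1)
        b=L[(L[:,0]>-.05)&(abs(Q[:,2]-.184)<.01)]; print('  bar y range',b[:,1].min(),b[:,1].max(),'x',np.median(b[:,0]))
        f=L[:,0]<-.06; ly=L[f,1]; lx=L[f,0]; print('  front n',f.sum(),'x',lx.min(),'z',Q[f,2].min(),Q[f,2].max())
        o=np.argsort(ly); ly=ly[o]; sp=np.where(np.diff(ly)>.015)[0]; print('  prong y',[round(float(np.median(g)),4) for g in np.split(ly,sp+1)])
        out[s]=(k,xd,yd)
    return out
def bars(im,seeds):
    W=cloud(im); z=W[...,2]
    for s,(u,v) in seeds.items():
        reg=(abs(uu-u)<22)&(abs(vv-v)<26)&np.isfinite(z)&(z>0.09)&(z<.125)
        n,l,st,_=cv2.connectedComponentsWithStats(reg.astype(np.uint8)); l0=1+np.argmax(st[1:,4]); P=W[l==l0]
        c=P.mean(0); ev=np.linalg.svd((P-c)[:,:2])[2][0]; ev*=np.sign(ev[0]); pr=(P-c)[:,:2]@ev
        print(s,len(P),'z',np.median(P[:,2]),'mid',c[:2]+ev*(pr.max()+pr.min())/2,'yaw',np.degrees(np.arctan2(ev[1],ev[0])),'len',np.ptp(pr))
if __name__=='__main__':
    im=snap('top'); stands(im)
    bars(im,dict(dA=(220,254),tA=(265,241),tB=(349,235),dB=(410,243)))
    print(env.observe()['time_s'])
E
python3 meas.py
```

```text
L knob [0.6662 0.1745] r 18.154600143432617 zt 0.349455243946937 bar dir 82.46008 n 223
  bar y range -0.11948441943229246 0.11985507482183687 x -0.03419697872271582
  front n 127 x -0.10030823119505819 z 0.1977136531449702 0.2262325933442979
  prong y [-0.106, -0.0546, 0.0533, 0.1046]
R knob [ 0.669  -0.1581] r 17.744464874267578 zt 0.3499044044190202 bar dir 94.236595 n 222
  bar y range -0.11915336490560956 0.11975954068992362 x -0.034031643995417485
  front n 122 x -0.0993108330717074 z 0.1997776638056405 0.22358122051171667
  prong y [-0.1047, -0.0534, 0.0541, 0.1052]
dA 128 z 0.10919927160846413 mid [0.3961 0.3199] yaw 9.026853598704287 len 0.10545509075836339
tA 119 z 0.10949414601891458 mid [0.4357 0.1624] yaw 6.815609768023224 len 0.104401650611916
tB 118 z 0.11014754967204532 mid [ 0.4476 -0.13  ] yaw -17.239444698807645 len 0.10481218268796039
dB 129 z 0.10904259465944213 mid [ 0.4171 -0.3415] yaw -8.496819554751205 len 0.10391390251032818
21.65
```

```bash
cat > hooks.py <<'E'
from h import *
np.set_printoptions(precision=4,suppress=True)
def sf(k,yd): 
    a=np.radians(yd); y=np.array([np.cos(a),np.sin(a)]); x=np.array([y[1],-y[0]]); return np.array(k),x,y
ST=dict(L=sf([.6661,.1745],82.47),R=sf([.669,-.158],94.22)); HEAD=dict(L=-7.53,R=4.22)
def hook(s,w,dx=0,z=.211,dy=0):
    k,x,y=ST[s]; sg=(1 if s=='L' else -1)*(1 if w=='o' else -1)
    p=k-x*(.075-dx)+y*(.08*sg+dy); return np.array([p[0],p[1],z])
E
python3 - <<'E'
from hooks import *
for s in 'LR':
    for w in 'oi': print(s,w,hook(s,w))
b=np.array([.417,-.3415,.105]); R=Rtool(81.5,15)
a=gp(b,R)-R[:,1]*.09
p,Rr=plan(a,R,5); plan(gp(b,R),R,5,p,Rr)
E
```

```text
L o [0.6022 0.2636 0.211 ]
L i [0.5813 0.105  0.211 ]
R o [ 0.6001 -0.2433  0.211 ]
R i [ 0.5883 -0.0837  0.211 ]
max shift 43.4 norm 47.72473153407989 rot 0.06838128398911503
[ 11.3, 38.5, 25.8, 0.052, 0.044, -0.006, 10, 39.9, 24.2, 0.052, 0.043, -0.005, 8.8, 41.1, 22.5, 0.052, 0.044, -0.006, 7.6, 42.3, 20.7, 0.052, 0.043, -0.006, 6.5, 43.4, 18.7, 0.052, 0.044, -0.006 ]
max shift 18.0 norm 18.000555546982433 rot 0.0
[ 0, 18, 0, 0, 0, 0, 0, 18, 0, 0, 0, 0, 0, 18, 0, 0, 0, 0, -0.1, 18, 0.1, 0, 0, 0, 0, 18, 0, 0, 0, 0 ]
```

Emit:
{"op": "move_arm", "data": {
  "targets": [11.5,38.5,26,0.052,0.044,-0.006,10,40,24,0.052,0.044,-0.006,9,41,22.5,0.052,0.044,-0.006,7.5,42.5,20.5,0.052,0.044,-0.006,6.5,43.5,18.5,0.052,0.044,-0.006]
}}

```text
time_s: 22.28
position: [0.415, -0.3606, 0.1804]
tool_rot: [[0.989, 0.04, 0.145], [-0.15, 0.256, 0.955], [0.002, -0.966, 0.259]]
ft_force: [1.0, -0.3, -0.2]
grip_width: 0.0854
```

```bash
python3 - <<'E'
from hooks import *
b=np.array([.417,-.3415,.105]); R=Rtool(81.5,15)
plan(gp(b,R),R,5)
im=snap('top'); bgr=cv2.cvtColor(im['pixels'],cv2.COLOR_RGB2BGR)
cv2.imwrite('pics/c3.png',cv2.resize(bgr[190:300,340:480],None,fx=5,fy=5,interpolation=cv2.INTER_CUBIC))
E
```

```text
max shift 17.8 norm 17.802247049178934 rot 0.001414213562373095
[ -0.2, 17.8, -0.2, 0, 0, 0, -0.2, 17.7, -0.2, 0, -0.001, 0.001, -0.2, 17.8, -0.2, 0, 0, 0, -0.2, 17.8, -0.2, 0, -0.001, 0.001, -0.2, 17.7, -0.2, 0, 0, 0 ]
```

View pics/c3.png

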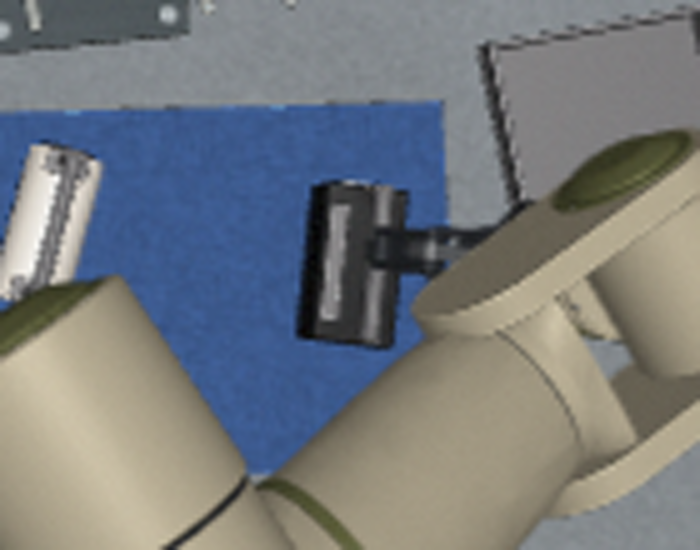

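The drum bar is at crop (383,265), with the finger starting to straddle it. I'll descend and grasp.

Emit:
{"op": "move_arm", "data": {
  "targets": [0,18,0,0,0,0,0,18,0,0,0,0,0,18,0,0,0,0,0,18,0,0,0,0,-1,17,-1,0,0,0]
}}

```text
time_s: 22.95
position: [0.4172, -0.3405, 0.0952]
tool_rot: [[0.989, 0.04, 0.143], [-0.148, 0.253, 0.956], [0.002, -0.967, 0.257]]
ft_force: [0.4, 0.3, -0.3]
grip_width: 0.0849
```

Emit:
{"op": "move_arm", "data": {
  "targets": [0,0,0,0,0,0,0,0,0,0,0,0,0,0,0,0,0,0,0,0,0,0,0,0,0,0,0,0,0,0],
  "hand": -1,
  "squeeze": 50
}}

```text
time_s: 23.58
position: [0.4167, -0.341, 0.0952]
tool_rot: [[0.989, 0.04, 0.145], [-0.151, 0.255, 0.955], [0.002, -0.966, 0.258]]
ft_force: [-0.0, 1.5, 3.9]
grip_width: 0.01
```

Emit:
{"op": "move_arm", "data": {
  "targets": [0,0,0,0,0,0,0,0,0,0,0,0,0,0,0,0,0,0,0,0,0,0,0,0,0,0,0,0,0,0]
}}

```text
time_s: 24.2
position: [0.4167, -0.341, 0.0952]
tool_rot: [[0.989, 0.04, 0.145], [-0.151, 0.255, 0.955], [0.002, -0.966, 0.258]]
ft_force: [0.2, 2.0, 5.8]
grip_width: 0.0103
```

```bash
python3 - <<'E'
from hooks import *
s=env.observe(); p,R=s['position'],s['tool_rot']
p,R=plan(p+[0,0,.14],R,5,p,R)
R1=Rtool(HEAD['R'],15)
p,R=plan(gp(hook('R','o',-.07,.245),R1),R1,10,p,R)
E
```

```text
max shift 27.1 norm 28.040149785619906 rot 0.0
[ 0, -27.1, 7.2, 0, 0, 0, 0.1, -27, 7.3, 0, 0, 0, 0, -27.1, 7.2, 0, 0, 0, 0.1, -27, 7.2, 0, 0, 0, 0, -27.1, 7.2, 0, 0, 0 ]
max shift 14.3 norm 14.969635934116768 rot 0.1355949851580065
[ 10.1, 2.9, 10.5, 0, 0.13, -0.035, 8.6, 3.3, 11.8, 0, 0.13, -0.034, 6.8, 3.5, 12.7, 0, 0.13, -0.035, 5, 3.7, 13.5, 0, 0.13, -0.035, 3.1, 3.8, 14.1, 0, 0.13, -0.034 ]
[ 1.1, 4, 14.3, 0, 0.13, -0.035, -0.9, 3.9, 14.3, 0, 0.13, -0.035, -2.9, 3.9, 14.1, 0, 0.13, -0.034, -4.8, 3.7, 13.6, 0, 0.131, -0.035, -6.7, 3.5, 12.8, 0, 0.13, -0.035 ]
```

Emit:
{"op": "move_arm", "data": {
  "targets": [0,-27,7.2,0,0,0,0,-27,7.2,0,0,0,0,-27,7.2,0,0,0,0,-27,7.2,0,0,0,0,-27,7.2,0,0,0]
}}

```text
time_s: 24.82
position: [0.4161, -0.341, 0.2345]
tool_rot: [[0.989, 0.039, 0.146], [-0.151, 0.256, 0.955], [-0.0, -0.966, 0.259]]
ft_force: [0.7, 1.1, -3.5]
grip_width: 0.0105
```

Emit:
{"op": "move_arm", "data": {
  "targets": [10,3,10.5,0,0.13,-0.035,8.5,3.5,12,0,0.13,-0.035,7,3.5,12.5,0,0.13,-0.035,5,3.5,13.5,0,0.13,-0.035,3,4,14,0,0.13,-0.035]
}}

```text
time_s: 25.45
position: [0.4745, -0.2943, 0.2328]
tool_rot: [[0.676, 0.191, 0.712], [-0.737, 0.175, 0.653], [0.0, -0.966, 0.259]]
ft_force: [0.1, 0.2, -3.5]
grip_width: 0.0097
```

Emit:
{"op": "move_arm", "data": {
  "targets": [1,4,14.5,0,0.13,-0.035,-1,4,14.5,0,0.13,-0.035,-3,4,14,0,0.13,-0.035,-5,3.5,13.5,0,0.13,-0.035,-6.5,3.5,13,0,0.13,-0.035]
}}

```text
time_s: 26.08
position: [0.5326, -0.2474, 0.2324]
tool_rot: [[0.069, 0.258, 0.964], [-0.998, 0.017, 0.066], [0.001, -0.966, 0.259]]
ft_force: [-0.4, -0.7, -4.9]
grip_width: 0.0101
```

```bash
python3 - <<'E'
from hooks import *
s=env.observe(); p,R=s['position'],s['tool_rot']; print(p,R)
R1=Rtool(HEAD['R'],15)
p,R=plan(gp(hook('R','o',-.045,.236),R1),R1,5,p,R)
p,R=plan(gp(hook('R','o',0,.236),R1),R1,5,p,R)
im=snap('top'); bgr=cv2.cvtColor(im['pixels'],cv2.COLOR_RGB2BGR)
cv2.imwrite('pics/c4.png',cv2.resize(bgr[130:270,320:480],None,fx=4,fy=4,interpolation=cv2.INTER_CUBIC))
im=snap('side'); bgr=cv2.cvtColor(im['pixels'],cv2.COLOR_RGB2BGR)
cv2.imwrite('pics/s4.png',cv2.resize(bgr[100:250,260:440],None,fx=4,fy=4,interpolation=cv2.INTER_CUBIC))
E
```

```text
[ 0.5326 -0.2474  0.2324] [[ 0.0686  0.2583  0.9636]
 [-0.9976  0.0171  0.0665]
 [ 0.0007 -0.9659  0.2589]]
max shift 4.6 norm 5.334791467339656 rot 0.001414213562373095
[ 0.1, 2.7, 4.6, 0, -0.001, 0, 0.2, 2.6, 4.5, 0, -0.001, 0.001, 0.1, 2.7, 4.6, 0, -0.001, 0, 0.2, 2.7, 4.5, 0, -0.001, 0.001, 0.2, 2.6, 4.6, 0, -0.001, 0 ]
max shift 8.7 norm 9.024965373894794 rot 0.0
[ 0, 2.3, 8.7, 0, 0, 0, 0, 2.4, 8.7, 0, 0, 0, 0, 2.3, 8.7, 0, 0, 0, 0, 2.3, 8.6, 0, 0, 0, 0, 2.4, 8.7, 0, 0, 0 ]
```

View pics/c4.png

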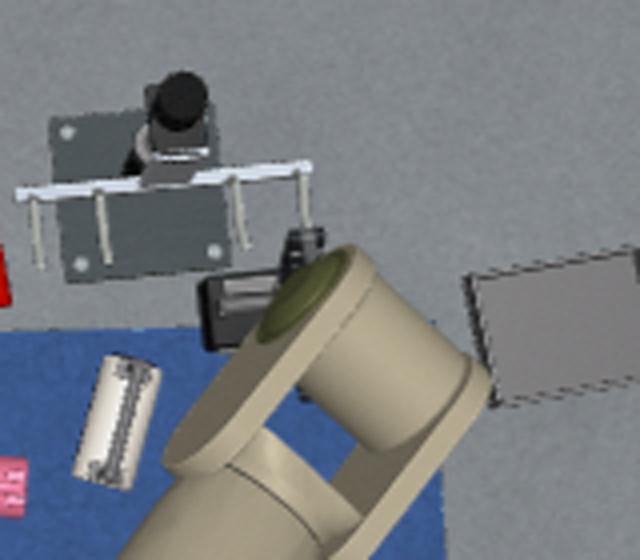

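View pics/s4.png

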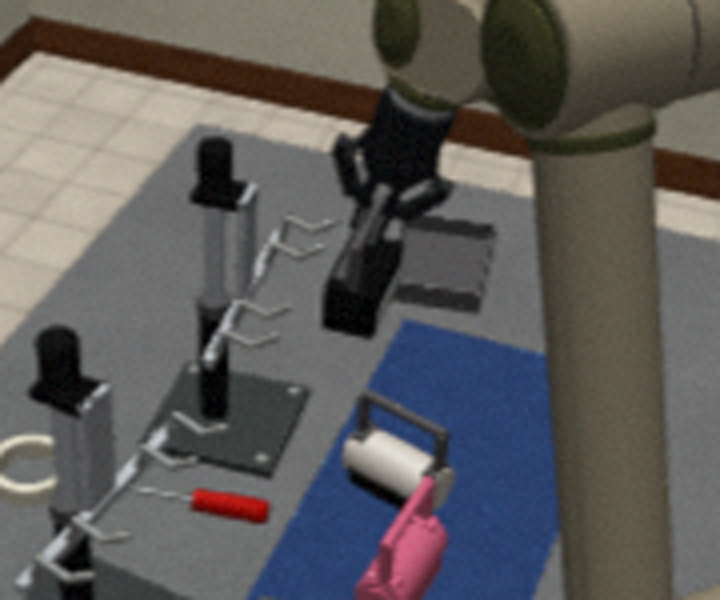

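```bash
python3 - <<'E'
from hooks import *
im=snap('top'); W=cloud(im); z=W[...,2]
vv,uu=np.mgrid[0:400,0:640]
m=(uu>365)&(uu<392)&(vv>195)&(vv<220)&(z>.16)&(z<.27)
P=W[m]; print(len(P),P.min(0),P.max(0))
k,x,y=ST['R']; L=(P[:,:2]-k)@np.stack([x,y],1); 
for lo,hi in((.16,.2),(.22,.25)): 
    q=(P[:,2]>lo)&(P[:,2]<hi); print(q.sum(),L[q].min(0),L[q].max(0),np.median(P[q,2]))
h=hook('R','o',-.07); print((h[:2]-k)@np.stack([x,y],1)); g=env.observe(); gpnt=g['position']-.011*g['tool_rot'][:,1]; print((gpnt[:2]-k)@np.stack([x,y],1),gpnt)
E
```

```text
300 [ 0.5008 -0.2473  0.1608] [ 0.562  -0.1878  0.2681]
217 [-0.1717 -0.0811] [-0.1119 -0.0205] 0.19398817319896228
56 [-0.149  -0.0753] [-0.122  -0.0232] 0.24631712471518463
[-0.145 -0.08 ]
[-0.1455 -0.0789] [ 0.5297 -0.2473  0.2432]
```

The drum is centred on the grip, with body top 0.194 and end −0.0205 against an expected −0.024. I'll advance over the prongs.

Emit:
{"op": "move_arm", "data": {
  "targets": [0,2.5,4.5,0,-0.001,0,0,2.5,4.5,0,-0.001,0,0,2.5,4.5,0,-0.001,0,0.5,2.5,4.5,0,-0.001,0,0.5,2.5,4.5,0,-0.001,0]
}}

```text
time_s: 26.85
position: [0.5581, -0.247, 0.227]
tool_rot: [[0.078, 0.26, 0.962], [-0.997, 0.017, 0.076], [0.003, -0.965, 0.261]]
ft_force: [0.8, 0.3, -4.2]
grip_width: 0.01
```

Emit:
{"op": "move_arm", "data": {
  "targets": [0,2.3,8.7,0,0,0,0,2.3,8.7,0,0,0,0,2.3,8.7,0,0,0,0,2.3,8.7,0,0,0,0,2.3,8.7,0,0,0]
}}

```text
time_s: 27.48
position: [0.6031, -0.2434, 0.2273]
tool_rot: [[0.078, 0.26, 0.963], [-0.997, 0.017, 0.076], [0.003, -0.966, 0.26]]
ft_force: [-4.7, -1.0, -2.4]
grip_width: 0.0102
```

```bash
python3 - <<'E'
from hooks import *
s=env.observe(); p,R=s['position'],s['tool_rot']; print(p-.011*R[:,1],hook('R','o'))
R1=Rtool(HEAD['R'],15)
p,R=plan(gp(hook('R','o',0,.211),R1),R1,5,p,R)
E
```

```text
[ 0.6003 -0.2436  0.238 ] [ 0.6001 -0.2433  0.211 ]
max shift 5.2 norm 5.412947441089743 rot 0.0017320508075688774
[ -0.1, 5.2, -1.4, 0, 0.001, 0, -0.1, 5.2, -1.5, -0.001, 0.001, 0.001, 0, 5.2, -1.4, 0, 0.001, 0, -0.1, 5.2, -1.4, 0, 0.001, 0.001, -0.1, 5.2, -1.4, 0, 0.001, 0 ]
```

```bash
python3 - <<'E'
from hooks import *
s=env.observe(); print(s['ft_force'],s['wrist_torque'])
im=snap('side'); bgr=cv2.cvtColor(im['pixels'],cv2.COLOR_RGB2BGR)
cv2.imwrite('pics/s5.png',cv2.resize(bgr[110:230,280:400],None,fx=5,fy=5,interpolation=cv2.INTER_CUBIC))
print(env.observe()['ft_force'])
E
```

```text
[-4.6689 -0.967  -2.3684] [-0.1077  1.2331 -0.0596]
[-1.4891 -0.2479 -6.6742]
```

View pics/s5.png

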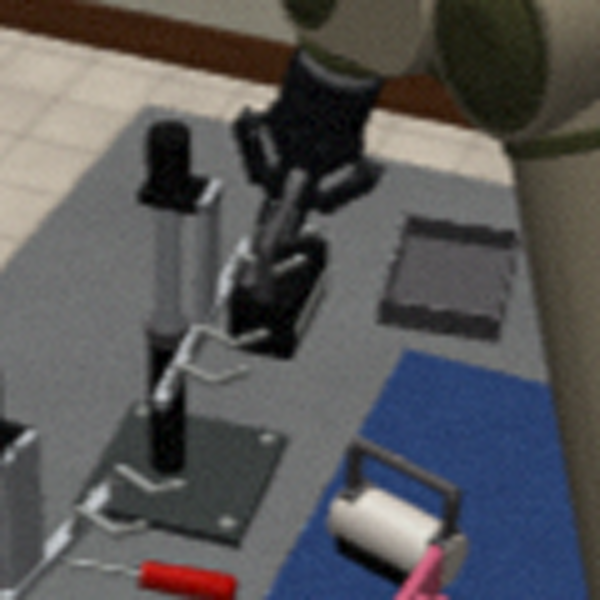

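The prongs sit between bar and body, so I'll lower it.

Emit:
{"op": "move_arm", "data": {
  "targets": [0,5.2,-1.4,0,0,0,0,5.2,-1.4,0,0,0,0,5.2,-1.4,0,0,0,0,5.2,-1.4,0,0,0,0,5.2,-1.4,0,0,0]
}}

```text
time_s: 28.15
position: [0.6027, -0.2436, 0.2004]
tool_rot: [[0.078, 0.261, 0.962], [-0.997, 0.017, 0.076], [0.004, -0.965, 0.261]]
ft_force: [-6.2, 3.2, 14.6]
grip_width: 0.0101
```

Emit:
{"op": "move_arm", "data": {
  "targets": [0,1,-0.3,0,0,0,0,0,0,0,0,0,0,0,0,0,0,0,0,0,0,0,0,0,0,0,0,0,0,0]
}}

```text
time_s: 28.78
position: [0.6028, -0.2436, 0.2004]
tool_rot: [[0.078, 0.261, 0.962], [-0.997, 0.016, 0.076], [0.004, -0.965, 0.262]]
ft_force: [-3.8, 1.9, 5.7]
grip_width: 0.0103
```

Resting on the hook at 0.211, so I'll open partway and retreat.

Emit:
{"op": "move_arm", "data": {
  "targets": [0,0,0,0,0,0,0,0,0,0,0,0,0,0,0,0,0,0,0,0,0,0,0,0,0,0,0,0,0,0],
  "hand": -0.3
}}

```text
time_s: 29.4
position: [0.6027, -0.2436, 0.1994]
tool_rot: [[0.078, 0.26, 0.962], [-0.997, 0.017, 0.076], [0.003, -0.965, 0.261]]
ft_force: [-0.4, -0.8, -0.2]
grip_width: 0.0302
```

Emit:
{"op": "move_arm", "data": {
  "targets": [0,-6,0,0,0,0,0,-8,0,0,0,0,0,-14,0,0,0,0,0,-20,0,0,0,0,0,-20,0,0,0,0]
}}

```text
time_s: 30.02
position: [0.5847, -0.2448, 0.2668]
tool_rot: [[0.078, 0.261, 0.962], [-0.997, 0.017, 0.076], [0.004, -0.965, 0.261]]
ft_force: [-0.3, 0.5, -0.4]
grip_width: 0.03
```

Emit:
{"op": "move_arm", "data": {
  "targets": [0,-15,-10,0,0,0,0,-5,-25,0,0,0,0,0,-40,0,0,0,0,0,-40,0,0,0,0,0,-40,0,0,0]
}}

```text
time_s: 30.65
position: [0.4288, -0.2566, 0.244]
tool_rot: [[0.078, 0.26, 0.962], [-0.997, 0.017, 0.076], [0.004, -0.965, 0.261]]
ft_force: [-0.4, -0.0, 0.5]
grip_width: 0.0299
```

```bash
cat > look.py <<'E'
import sys
from hooks import *
n=sys.argv[1]; 
im=snap('top'); bgr=cv2.cvtColor(im['pixels'],cv2.COLOR_RGB2BGR)
a=cv2.resize(bgr[130:290,195:435],None,fx=3.3,fy=3.3,interpolation=cv2.INTER_CUBIC); cv2.imwrite('pics/%st.png'%n,a)
im2=snap('side'); bgr=cv2.cvtColor(im2['pixels'],cv2.COLOR_RGB2BGR)
cv2.imwrite('pics/%ss.png'%n,cv2.resize(bgr[110:300,220:420],None,fx=3.1,fy=3.1,interpolation=cv2.INTER_CUBIC))
s=env.observe(); print(s['time_s'],s['position'],s['grip_width'])
E
python3 look.py a1
```

```text
30.75 [ 0.4274 -0.2564  0.2435] 0.030109195822995677
```

View pics/a1t.png

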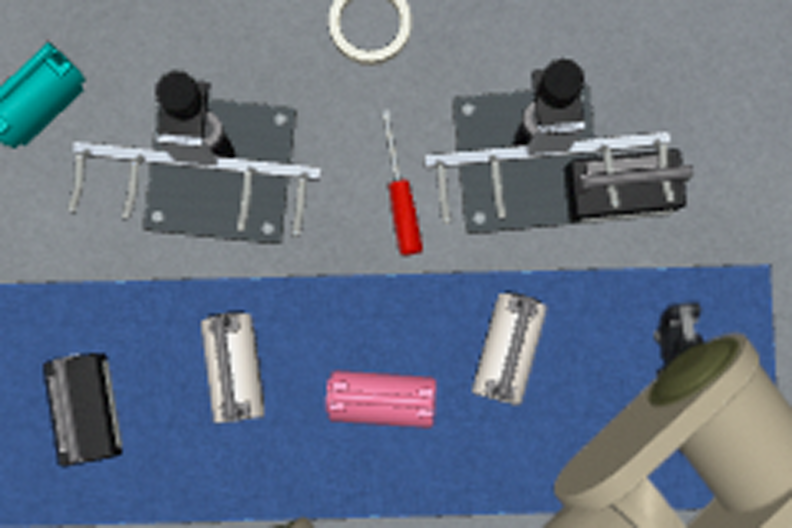

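View pics/a1s.png

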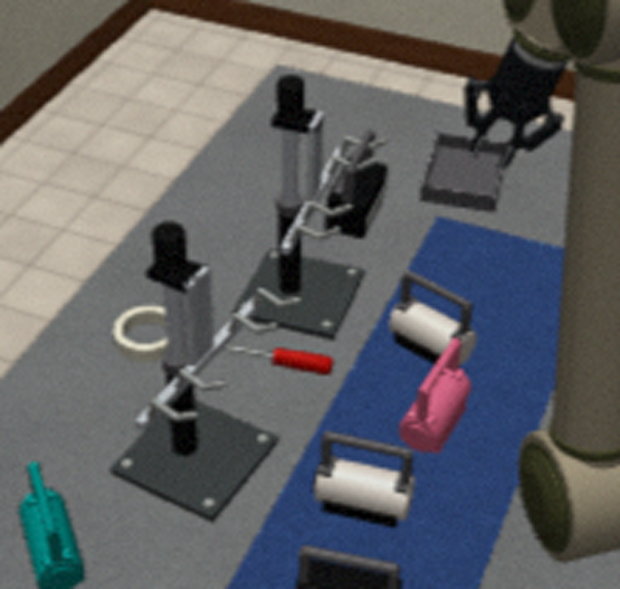

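The drum hangs over both prongs of the right outer hook, crop (635,175). Next is toner B at crop (509,348).

```bash
python3 - <<'E'
from hooks import *; from meas import bars
im=snap('top'); bars(im,dict(dA=(220,254),tA=(265,241),tB=(349,235)))
b=np.array([.4476,-.13,.105]); R=Rtool(72.76,15)
p,Rr=plan(gp(b,R)-R[:,1]*.08,R,10); plan(gp(b,R),R,5,p,Rr)
E
```

```text
dA 127 z 0.10954452386124695 mid [0.3961 0.3199] yaw 9.254222386682299 len 0.10542501313073038
tA 118 z 0.10943293279086322 mid [0.436  0.1625] yaw 6.715635497025869 len 0.10406678900598706
tB 118 z 0.10926796198863517 mid [ 0.4477 -0.1301] yaw -17.188282642750206 len 0.10499649385184802
max shift 10.9 norm 13.322537295875737 rot 0.1200708124399931
[ -10.9, 7.5, 0.2, 0, -0.115, 0.031, -10.5, 7.9, 1.4, 0, -0.115, 0.032, -10.1, 8.2, 2.6, 0, -0.116, 0.031, -9.4, 8.5, 3.8, 0, -0.115, 0.031, -8.6, 8.8, 4.8, 0, -0.115, 0.031 ]
[ -7.8, 9, 5.7, 0, -0.115, 0.032, -6.8, 9.3, 6.6, 0, -0.116, 0.031, -5.7, 9.5, 7.3, 0, -0.115, 0.031, -4.5, 9.6, 7.8, 0, -0.115, 0.031, -3.3, 9.8, 8.4, 0, -0.115, 0.032 ]
max shift 16.0 norm 16.0003124969483 rot 0.0
[ 0, 16, 0, 0, 0, 0, 0, 16, 0, 0, 0, 0, 0, 16, 0, 0, 0, 0, 0.1, 16, 0, 0, 0, 0, 0, 16, 0, 0, 0, 0 ]
```

Emit:
{"op": "move_arm", "data": {
  "targets": [-11,7.5,0,0,-0.115,0.031,-10.5,8,1.5,0,-0.115,0.031,-10,8,2.5,0,-0.115,0.031,-9.5,8.5,4,0,-0.115,0.031,-8.5,9,5,0,-0.115,0.031],
  "hand": 0.4
}}

```text
time_s: 31.42
position: [0.438, -0.2015, 0.2079]
tool_rot: [[0.627, 0.204, 0.752], [-0.779, 0.159, 0.607], [0.004, -0.966, 0.259]]
ft_force: [0.1, -0.5, -0.5]
grip_width: 0.0599
```

Emit:
{"op": "move_arm", "data": {
  "targets": [-8,9,5.5,0,-0.115,0.031,-7,9.5,6.5,0,-0.115,0.031,-5.5,9.5,7.5,0,-0.115,0.031,-4.5,9.5,8,0,-0.115,0.031,-3.5,10,8.5,0,-0.115,0.031]
}}

```text
time_s: 32.05
position: [0.4445, -0.1461, 0.1712]
tool_rot: [[0.956, 0.078, 0.282], [-0.293, 0.245, 0.924], [0.003, -0.966, 0.257]]
ft_force: [-0.6, -0.2, 0.5]
grip_width: 0.0599
```

```bash
python3 - <<'E'
from hooks import *
b=np.array([.4477,-.13,.105]); R=Rtool(72.8,15)
plan(gp(b,R),R,5)
E
```

```text
max shift 15.9 norm 15.905659370173876 rot 0.0017320508075688774
[ -0.4, 15.8, -0.2, 0, 0.001, 0, -0.3, 15.9, -0.3, 0.001, 0, 0.001, -0.4, 15.8, -0.2, 0, 0.001, 0, -0.3, 15.8, -0.3, 0, 0.001, 0, -0.4, 15.8, -0.2, 0.001, 0.001, 0.001 ]
```

Emit:
{"op": "move_arm", "data": {
  "targets": [-0.4,16,0,0,0,0,-0.4,16,0,0,0,0,-0.4,16,-0.5,0,0,0,-0.4,16,-0.5,0,0,0,0,15.5,0,0,0,0]
}}

```text
time_s: 32.67
position: [0.4489, -0.1273, 0.0937]
tool_rot: [[0.955, 0.079, 0.286], [-0.297, 0.245, 0.923], [0.003, -0.966, 0.257]]
ft_force: [0.6, 0.2, -0.5]
grip_width: 0.06
```

Emit:
{"op": "move_arm", "data": {
  "targets": [0,0,0,0,0,0,0,0,0,0,0,0,0,0,0,0,0,0,0,0,0,0,0,0,0,0,0,0,0,0],
  "hand": -1
}}

```text
time_s: 33.3
position: [0.4485, -0.1278, 0.0946]
tool_rot: [[0.955, 0.079, 0.287], [-0.297, 0.244, 0.923], [0.003, -0.966, 0.257]]
ft_force: [-0.1, -1.3, 6.0]
grip_width: 0.0102
```

```bash
python3 - <<'E'
from hooks import *
s=env.observe(); p,R=s['position'],s['tool_rot']; print(p-.011*R[:,1],s['grip_width'])
p,R=plan(p+[0,0,.14],R,5,p,R)
R1=Rtool(HEAD['R'],15)
p,R=plan(gp(hook('R','i',-.06,.24),R1),R1,10,p,R)
p,R=plan(gp(hook('R','i',0,.236),R1),R1,5,p,R)
E
```

```text
[ 0.4477 -0.1305  0.1052] 0.010249801526372811
max shift 27.1 norm 28.040328100790834 rot 0.0
[ 0.1, -27.1, 7.2, 0, 0, 0, 0.1, -27, 7.2, 0, 0, 0, 0.1, -27.1, 7.2, 0, 0, 0, 0.1, -27, 7.2, 0, 0, 0, 0.1, -27.1, 7.1, 0, 0, 0 ]
max shift 8.8 norm 9.26768579527813 rot 0.1200708124399931
[ 6.7, 2.1, 5.9, 0, 0.116, -0.031, 5.9, 2.4, 6.7, 0, 0.115, -0.03, 5.1, 2.4, 7.3, 0, 0.116, -0.031, 4.1, 2.7, 7.8, 0, 0.115, -0.03, 3, 2.7, 8.2, 0, 0.116, -0.031 ]
[ 2.1, 2.8, 8.5, 0, 0.115, -0.03, 0.9, 2.9, 8.7, 0, 0.116, -0.031, -0.2, 2.9, 8.8, 0, 0.115, -0.03, -1.2, 2.8, 8.6, 0, 0.116, -0.031, -2.3, 2.8, 8.5, 0, 0.116, -0.03 ]
max shift 11.4 norm 12.049066353871574 rot 0.0
[ 0, 3.9, 11.4, 0, 0, 0, 0, 3.9, 11.4, 0, 0, 0, 0, 3.9, 11.3, 0, 0, 0, 0, 3.8, 11.4, 0, 0, 0, -0.1, 3.9, 11.4, 0, 0, 0 ]
```

Emit:
{"op": "move_arm", "data": {
  "targets": [0,-27,7.2,0,0,0,0,-27,7.2,0,0,0,0,-27,7.2,0,0,0,0,-27,7.2,0,0,0,0,-27,7.2,0,0,0]
}}

```text
time_s: 33.92
position: [0.4475, -0.127, 0.2341]
tool_rot: [[0.955, 0.077, 0.287], [-0.297, 0.246, 0.923], [0.0, -0.966, 0.258]]
ft_force: [0.3, 0.0, -3.7]
grip_width: 0.0101
```

Emit:
{"op": "move_arm", "data": {
  "targets": [7,2,6,0,0.116,-0.031,6,2.5,6.5,0,0.116,-0.031,5,2.5,7.5,0,0.116,-0.031,4,2.5,8,0,0.116,-0.031,3,2.5,8,0,0.116,-0.031]
}}

```text
time_s: 34.55
position: [0.4892, -0.1069, 0.2308]
tool_rot: [[0.617, 0.203, 0.76], [-0.787, 0.159, 0.596], [0.0, -0.966, 0.258]]
ft_force: [-0.4, 0.6, -4.0]
grip_width: 0.0106
```

Emit:
{"op": "move_arm", "data": {
  "targets": [2,3,8.5,0,0.116,-0.031,1,3,8.5,0,0.116,-0.031,0,3,9,0,0.116,-0.031,-1,3,8.5,0,0.116,-0.031,-2.5,3,8.5,0,0.116,-0.031]
}}

```text
time_s: 35.17
position: [0.5308, -0.0873, 0.2272]
tool_rot: [[0.064, 0.257, 0.964], [-0.998, 0.016, 0.062], [0.0, -0.966, 0.258]]
ft_force: [-1.0, -0.3, -3.6]
grip_width: 0.0104
```

```bash
python3 - <<'E'
from hooks import *
s=env.observe(); p,R=s['position'],s['tool_rot']; print(p-.011*R[:,1],s['grip_width'],hook('R','i',-.06,.24))
R1=Rtool(HEAD['R'],15)
p,R=plan(gp(hook('R','i',0,.236),R1),R1,5,p,R)
E
```

```text
[ 0.528  -0.0875  0.2379] 0.01042920275688942 [ 0.5285 -0.0882  0.24  ]
max shift 11.6 norm 12.118168178400563 rot 0.0022360679774997894
[ 0, 3.5, 11.6, 0, -0.002, 0.001, 0.1, 3.4, 11.6, 0.001, -0.002, 0, 0, 3.5, 11.6, 0, -0.001, 0.001, 0.1, 3.5, 11.5, 0, -0.002, 0, 0.2, 3.5, 11.6, 0, -0.002, 0.001 ]
```

Emit:
{"op": "move_arm", "data": {
  "targets": [0,3.5,11.5,0,-0.002,0,0,3.5,11.5,0,-0.002,0,0,3.5,11.5,0,-0.002,0,0,3.5,11.5,0,-0.002,0,0,3.5,11.5,0,-0.001,0]
}}

```text
time_s: 35.8
position: [0.5919, -0.0833, 0.2258]
tool_rot: [[0.077, 0.259, 0.963], [-0.997, 0.017, 0.076], [0.004, -0.966, 0.259]]
ft_force: [0.4, -0.3, -2.8]
grip_width: 0.0101
```

```bash
python3 look.py b1; python3 - <<'E'
from hooks import *
s=env.observe(); p,R=s['position'],s['tool_rot']; print(p-.011*R[:,1],s['ft_force'],hook('R','i'))
R1=Rtool(HEAD['R'],15)
p,R=plan(gp(hook('R','i',0,.211),R1),R1,5,p,R)
E
```

```text
35.9 [ 0.5921 -0.0833  0.2257] 0.010268505648777959
[ 0.5893 -0.0835  0.2363] [ 0.0243  0.5722 -3.7989] [ 0.5883 -0.0837  0.211 ]
max shift 4.9 norm 5.1254268114958 rot 0.0017320508075688774
[ 0, 4.8, -1.5, 0, 0.001, 0, 0, 4.9, -1.5, 0, 0.001, 0.001, 0, 4.8, -1.5, 0, 0.001, 0, 0.1, 4.9, -1.5, -0.001, 0.001, 0.001, 0, 4.8, -1.5, 0, 0.001, 0 ]
```

View pics/b1s.png

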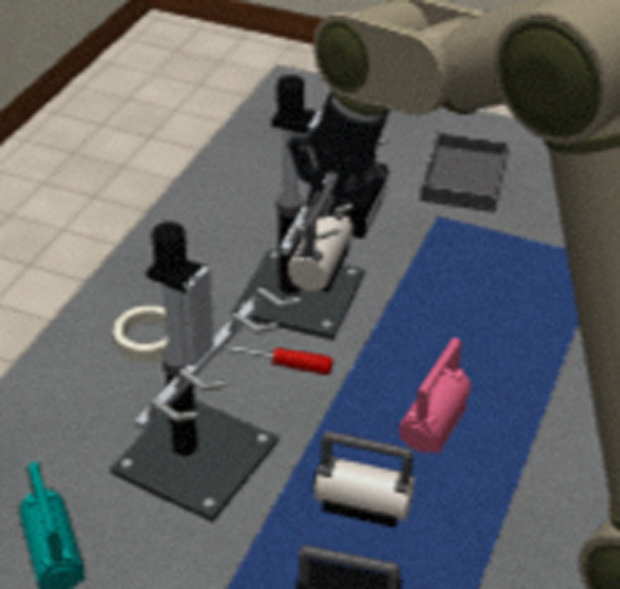

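The toner is over the right inner hook at (320,230). I'll lower and release it.

Emit:
{"op": "move_arm", "data": {
  "targets": [0,5,-1.5,0,0,0,0,5,-1.5,0,0,0,0,5,-1.5,0,0,0,0,5,-1.5,0,0,0,0,4.5,-1.5,0,0,0]
}}

```text
time_s: 36.52
position: [0.5902, -0.0835, 0.2]
tool_rot: [[0.077, 0.259, 0.963], [-0.997, 0.017, 0.075], [0.004, -0.966, 0.259]]
ft_force: [1.0, 0.2, 3.9]
grip_width: 0.0102
```

Emit:
{"op": "move_arm", "data": {
  "targets": [0,0.5,0,0,0,0,0,0,0,0,0,0,0,0,0,0,0,0,0,0,0,0,0,0,0,0,0,0,0,0]
}}

```text
time_s: 37.15
position: [0.5904, -0.0835, 0.2]
tool_rot: [[0.077, 0.259, 0.963], [-0.997, 0.016, 0.075], [0.004, -0.966, 0.26]]
ft_force: [-0.5, -0.6, -2.1]
grip_width: 0.0103
```

Emit:
{"op": "move_arm", "data": {
  "targets": [0,0,0,0,0,0,0,0,0,0,0,0,0,0,0,0,0,0,0,0,0,0,0,0,0,0,0,0,0,0],
  "hand": -0.3
}}

```text
time_s: 37.78
position: [0.5904, -0.0835, 0.1999]
tool_rot: [[0.077, 0.259, 0.963], [-0.997, 0.016, 0.075], [0.004, -0.966, 0.259]]
ft_force: [-0.0, 0.2, 0.2]
grip_width: 0.0297
```

Emit:
{"op": "move_arm", "data": {
  "targets": [0,-6,0,0,0,0,0,-8,0,0,0,0,0,-14,0,0,0,0,0,-20,0,0,0,0,0,-20,0,0,0,0]
}}

```text
time_s: 38.4
position: [0.5724, -0.0846, 0.2672]
tool_rot: [[0.077, 0.26, 0.963], [-0.997, 0.016, 0.075], [0.004, -0.966, 0.26]]
ft_force: [-0.1, 0.0, 0.7]
grip_width: 0.0296
```

Emit:
{"op": "move_arm", "data": {
  "targets": [0,-15,-10,0,0,0,0,-10,-25,0,0,0,0,-10,-40,0,0,0,0,-10,-40,0,0,0,0,-10,-40,0,0,0]
}}

```text
time_s: 39.02
position: [0.4073, -0.0968, 0.2786]
tool_rot: [[0.077, 0.259, 0.963], [-0.997, 0.016, 0.076], [0.004, -0.966, 0.259]]
ft_force: [-1.1, 0.2, 0.9]
grip_width: 0.0298
```

```bash
python3 look.py b2; python3 - <<'E'
from hooks import *; from meas import bars
im=snap('top'); bars(im,dict(dA=(220,254),tA=(265,241)))
E
```

```text
39.125 [ 0.4061 -0.0966  0.2788] 0.029996169226612454
dA 129 z 0.10960166608420199 mid [0.3963 0.3199] yaw 9.118519139564343 len 0.1058383220880679
tA 119 z 0.10898751475531121 mid [0.436  0.1625] yaw 6.9193644399866345 len 0.10413565019885132
```

View pics/b2t.png

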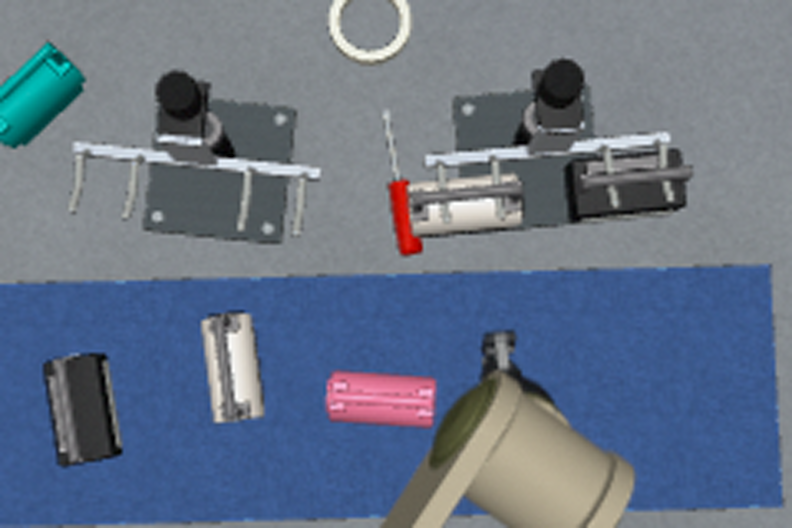

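Toner B hangs on both prongs of the right inner hook, crop (466,195). Next is toner A, crop (232,367).

```bash
python3 - <<'E'
from hooks import *
b=np.array([.436,.1625,.105]); R=Rtool(-83.1,15)
p,Rr=plan(gp(b,R)-R[:,1]*.08,R,10); plan(gp(b,R),R,5,p,Rr)
E
```

```text
max shift 27.9 norm 29.89464835049912 rot 0.15331340450201997
[ -27.5, 11.5, 1.8, 0, 0.147, -0.039, -27.9, 10.4, -2.4, -0.001, 0.148, -0.04, -27.6, 9.3, -6.4, 0, 0.147, -0.039, -26.8, 8.2, -10.4, -0.001, 0.148, -0.039, -25.2, 7.2, -14.3, 0, 0.147, -0.039 ]
[ -23.1, 6.3, -17.8, -0.001, 0.148, -0.04, -20.4, 5.4, -21.1, 0, 0.147, -0.039, -17.4, 4.7, -23.8, -0.001, 0.147, -0.039, -13.8, 4.1, -26.2, 0, 0.148, -0.039, -10, 3.6, -27.9, 0, 0.147, -0.04 ]
max shift 16.0 norm 16.0 rot 0.001
[ 0, 16, 0, 0, 0, 0, 0, 16, 0, 0, 0, 0, 0, 16, 0, 0, 0, 0, 0, 16, 0, 0, 0, 0, 0, 16, 0, -0.001, 0, 0 ]
```

Emit:
{"op": "move_arm", "data": {
  "targets": [-27.5,11.5,2,0,0.147,-0.039,-28,10.5,-2.5,0,0.147,-0.039,-27.5,9.5,-6.5,0,0.147,-0.039,-27,8,-10.5,0,0.148,-0.04,-25,7,-14.5,0,0.147,-0.04],
  "hand": 0.4
}}

```text
time_s: 39.8
position: [0.4214, 0.0393, 0.2261]
tool_rot: [[-0.62, 0.204, 0.758], [-0.784, -0.163, -0.598], [0.002, -0.965, 0.261]]
ft_force: [1.0, -0.1, 0.5]
grip_width: 0.0596
```

Emit:
{"op": "move_arm", "data": {
  "targets": [-23,6.5,-18,0,0.147,-0.039,-20.5,5.5,-21,0,0.147,-0.039,-17.5,4.5,-24,0,0.147,-0.039,-14,4,-26,0,0.148,-0.04,-10,3.5,-28,0,0.147,-0.04]
}}

```text
time_s: 40.42
position: [0.4311, 0.1789, 0.172]
tool_rot: [[-0.99, 0.036, 0.135], [-0.139, -0.259, -0.956], [0.001, -0.965, 0.261]]
ft_force: [0.2, 0.1, -0.1]
grip_width: 0.0598
```

```bash
python3 - <<'E'
from hooks import *
b=np.array([.436,.1625,.105]); R=Rtool(-83.1,15); print(env.observe()['grip_width'])
plan(gp(b,R),R,5)
E
```

```text
0.05981288990230353
max shift 16.1 norm 16.112417571550214 rot 0.004242640687119285
[ -0.5, 16, -0.2, 0, 0.004, -0.001, -0.5, 16, -0.3, -0.001, 0.004, -0.001, -0.6, 16, -0.2, 0, 0.003, -0.001, -0.5, 16, -0.2, -0.001, 0.004, -0.001, -0.6, 16.1, -0.2, 0, 0.004, -0.001 ]
```

Emit:
{"op": "move_arm", "data": {
  "targets": [-0.5,16,0,0,0.004,0,-0.5,16,-0.5,0,0.004,0,-0.5,16,0,0,0.004,0,-0.5,16,-0.5,0,0.004,-0.001,-0.5,16,0,0,0.003,-0.001]
}}

```text
time_s: 41.05
position: [0.4365, 0.1584, 0.0943]
tool_rot: [[-0.992, 0.035, 0.12], [-0.125, -0.258, -0.958], [-0.003, -0.965, 0.261]]
ft_force: [-0.3, -0.2, -0.0]
grip_width: 0.0595
```

Emit:
{"op": "move_arm", "data": {
  "targets": [0,0,0,0,0,0,0,0,0,0,0,0,0,0,0,0,0,0,0,0,0,0,0,0,0,0,0,0,0,0],
  "hand": -1
}}

```text
time_s: 41.68
position: [0.4364, 0.1583, 0.0956]
tool_rot: [[-0.992, 0.036, 0.12], [-0.125, -0.258, -0.958], [-0.004, -0.965, 0.261]]
ft_force: [-0.7, 2.2, 5.3]
grip_width: 0.0103
```

```bash
python3 - <<'E'
from hooks import *
s=env.observe(); p,R=s['position'],s['tool_rot']; print(p-.011*R[:,1],s['grip_width'])
p,R=plan(p+[0,0,.14],R,5,p,R)
R1=Rtool(HEAD['L'],15)
p,R=plan(gp(hook('L','i',-.06,.24),R1),R1,10,p,R)
p,R=plan(gp(hook('L','i',0,.236),R1),R1,5,p,R)
E
```

```text
[0.436  0.1611 0.1062] 0.010315983559246617
max shift 27.1 norm 28.066171808780762 rot 0.0
[ -0.1, -27, 7.3, 0, 0, 0, -0.1, -27.1, 7.3, 0, 0, 0, -0.1, -27, 7.3, 0, 0, 0, -0.1, -27, 7.3, 0, 0, 0, -0.1, -27.1, 7.3, 0, 0, 0 ]
max shift 9.5 norm 10.010993956645864 rot 0.1314762335937564
[ -8.2, 2.1, 5.3, 0, -0.127, 0.034, -7.4, 2.4, 6.2, -0.001, -0.127, 0.034, -6.4, 2.6, 7.2, 0, -0.127, 0.033, -5.4, 2.8, 7.9, -0.001, -0.127, 0.034, -4.2, 2.9, 8.5, 0, -0.127, 0.034 ]
[ -3.1, 3.1, 9, 0, -0.127, 0.034, -1.7, 3.2, 9.2, -0.001, -0.127, 0.034, -0.5, 3.1, 9.5, 0, -0.127, 0.033, 0.8, 3.2, 9.4, -0.001, -0.127, 0.034, 2.1, 3.1, 9.2, 0, -0.127, 0.034 ]
max shift 11.4 norm 12.048651376813922 rot 0.0
[ 0, 3.9, 11.4, 0, 0, 0, 0, 3.9, 11.4, 0, 0, 0, 0, 3.9, 11.3, 0, 0, 0, 0, 3.8, 11.4, 0, 0, 0, 0, 3.9, 11.4, 0, 0, 0 ]
```

Emit:
{"op": "move_arm", "data": {
  "targets": [0,-27,7.3,0,0,0,0,-27,7.3,0,0,0,0,-27,7.3,0,0,0,0,-27,7.3,0,0,0,0,-27,7.3,0,0,0]
}}

```text
time_s: 42.3
position: [0.435, 0.1577, 0.2351]
tool_rot: [[-0.992, 0.033, 0.121], [-0.125, -0.259, -0.958], [-0.0, -0.965, 0.261]]
ft_force: [0.1, -0.2, -4.0]
grip_width: 0.0103
```

Emit:
{"op": "move_arm", "data": {
  "targets": [-8,2,5.5,0,-0.127,0.034,-7.5,2.5,6,0,-0.127,0.034,-6.5,2.5,7,0,-0.127,0.034,-5.5,2.5,8,0,-0.127,0.034,-4,3,8.5,0,-0.127,0.034]
}}

```text
time_s: 42.92
position: [0.4792, 0.1349, 0.2311]
tool_rot: [[-0.706, 0.183, 0.684], [-0.708, -0.185, -0.681], [0.002, -0.966, 0.26]]
ft_force: [0.8, 0.4, -5.0]
grip_width: 0.0102
```

Emit:
{"op": "move_arm", "data": {
  "targets": [-3,3,9,0,-0.127,0.034,-2,3,9,0,-0.127,0.034,-0.5,3,9.5,0,-0.127,0.034,1,3,9.5,0,-0.127,0.034,2,3,9,0,-0.127,0.034]
}}

```text
time_s: 43.55
position: [0.5229, 0.1124, 0.2285]
tool_rot: [[-0.126, 0.256, 0.958], [-0.992, -0.035, -0.121], [0.002, -0.966, 0.258]]
ft_force: [-0.0, -0.3, -4.8]
grip_width: 0.0106
```

```bash
python3 - <<'E'
from hooks import *
s=env.observe(); p,R=s['position'],s['tool_rot']; print(p-.011*R[:,1],s['grip_width'],hook('L','i',-.06,.24))
R1=Rtool(HEAD['L'],15)
p,R=plan(gp(hook('L','i',0,.236),R1),R1,5,p,R)
E
```

```text
[0.52   0.1128 0.2391] 0.010555066030792 [0.5218 0.1129 0.24  ]
max shift 11.8 norm 12.397177098033245 rot 0.001414213562373095
[ 0, 3.8, 11.8, 0, 0.001, 0, 0, 3.8, 11.7, 0, 0.001, 0, -0.1, 3.8, 11.8, 0, 0.001, 0.001, 0, 3.8, 11.8, 0, 0.001, 0, -0.1, 3.7, 11.7, 0, 0.001, 0 ]
```

Emit:
{"op": "move_arm", "data": {
  "targets": [0,3.8,11.8,0,0.001,0,0,3.8,11.8,0,0.001,0,0,3.8,11.8,0,0.001,0,0,3.8,11.8,0,0.001,0,0,3.8,11.8,0,0.001,0]
}}

```text
time_s: 44.18
position: [0.5856, 0.1044, 0.2264]
tool_rot: [[-0.135, 0.258, 0.957], [-0.991, -0.036, -0.131], [0.001, -0.965, 0.261]]
ft_force: [-0.7, 0.3, -3.4]
grip_width: 0.0103
```

```bash
python3 look.py c1; python3 - <<'E'
from hooks import *
s=env.observe(); p,R=s['position'],s['tool_rot']; print(p-.011*R[:,1],s['ft_force'],hook('L','i'))
R1=Rtool(HEAD['L'],15)
p,R=plan(gp(hook('L','i',0,.211),R1),R1,5,p,R)
E
```

```text
44.275 [0.586  0.1042 0.2262] 0.01045963557652079
[0.5831 0.1046 0.2368] [ 0.9871  0.3778 -4.4213] [0.5813 0.105  0.211 ]
max shift 4.9 norm 5.220153254455275 rot 0.0017320508075688774
[ 0, 4.9, -1.7, 0, -0.001, 0, -0.1, 4.9, -1.7, -0.001, -0.001, 0.001, 0, 4.9, -1.8, 0, -0.001, 0, -0.1, 4.9, -1.7, -0.001, -0.001, 0, 0, 4.9, -1.7, 0, 0, 0.001 ]
```

View pics/c1s.png

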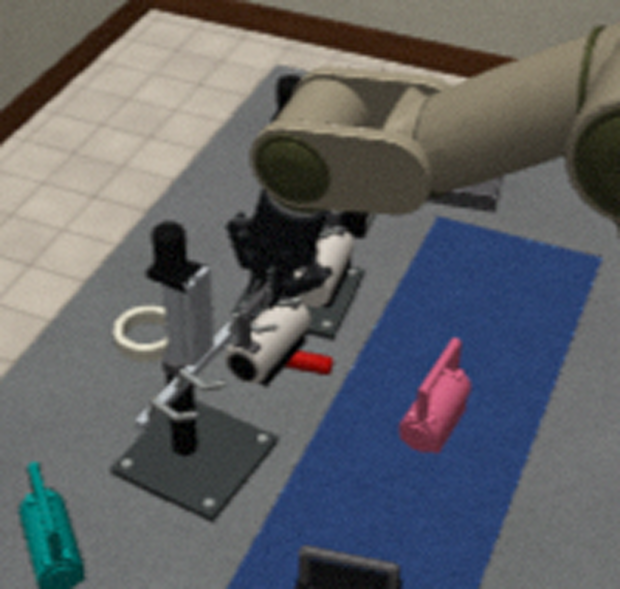

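Toner A is over the left inner hook at (268,325). I'll lower and release it.

Emit:
{"op": "move_arm", "data": {
  "targets": [0,5,-1.7,0,0,0,0,5,-1.7,0,0,0,0,5,-1.7,0,0,0,0,5,-1.7,0,0,0,0,5,-1.7,0,0,0]
}}

```text
time_s: 44.9
position: [0.5834, 0.1046, 0.2004]
tool_rot: [[-0.135, 0.26, 0.956], [-0.991, -0.036, -0.13], [0.0, -0.965, 0.262]]
ft_force: [-4.2, -1.4, 15.4]
grip_width: 0.0101
```

Emit:
{"op": "move_arm", "data": {
  "targets": [0,0.5,0,0,0,0,0,0,0,0,0,0,0,0,0,0,0,0,0,0,0,0,0,0,0,0,0,0,0,0]
}}

```text
time_s: 45.52
position: [0.5836, 0.1046, 0.2004]
tool_rot: [[-0.135, 0.26, 0.956], [-0.991, -0.036, -0.13], [0.0, -0.965, 0.263]]
ft_force: [-1.9, 0.1, 5.1]
grip_width: 0.0104
```

Emit:
{"op": "move_arm", "data": {
  "targets": [0,0,0,0,0,0,0,0,0,0,0,0,0,0,0,0,0,0,0,0,0,0,0,0,0,0,0,0,0,0],
  "hand": -0.3
}}

```text
time_s: 46.15
position: [0.5833, 0.1046, 0.1997]
tool_rot: [[-0.135, 0.259, 0.957], [-0.991, -0.036, -0.13], [0.001, -0.965, 0.261]]
ft_force: [-0.4, -0.0, 0.8]
grip_width: 0.03
```

Emit:
{"op": "move_arm", "data": {
  "targets": [0,-6,0,0,0,0,0,-8,0,0,0,0,0,-14,0,0,0,0,0,-20,0,0,0,0,0,-20,0,0,0,0]
}}

```text
time_s: 46.78
position: [0.5654, 0.1071, 0.267]
tool_rot: [[-0.135, 0.26, 0.956], [-0.991, -0.036, -0.13], [0.0, -0.965, 0.262]]
ft_force: [-0.3, 0.3, 0.8]
grip_width: 0.0298
```

Emit:
{"op": "move_arm", "data": {
  "targets": [0,-15,-10,0,0,0,0,-10,-25,0,0,0,0,-10,-40,0,0,0,0,-10,-40,0,0,0,0,-10,-40,0,0,0]
}}

```text
time_s: 47.4
position: [0.4011, 0.1294, 0.2781]
tool_rot: [[-0.135, 0.259, 0.956], [-0.991, -0.036, -0.13], [0.0, -0.965, 0.261]]
ft_force: [1.1, 0.4, 0.9]
grip_width: 0.0295
```

```bash
python3 look.py c2; python3 - <<'E'
from hooks import *; from meas import bars
im=snap('top'); bars(im,dict(dA=(220,254)))
E
```

```text
47.5 [0.3994 0.1298 0.2783] 0.030016205460785934
dA 126 z 0.10983566374223924 mid [0.3964 0.3198] yaw 9.195151569428194 len 0.10595210071558778
```

View pics/c2t.png

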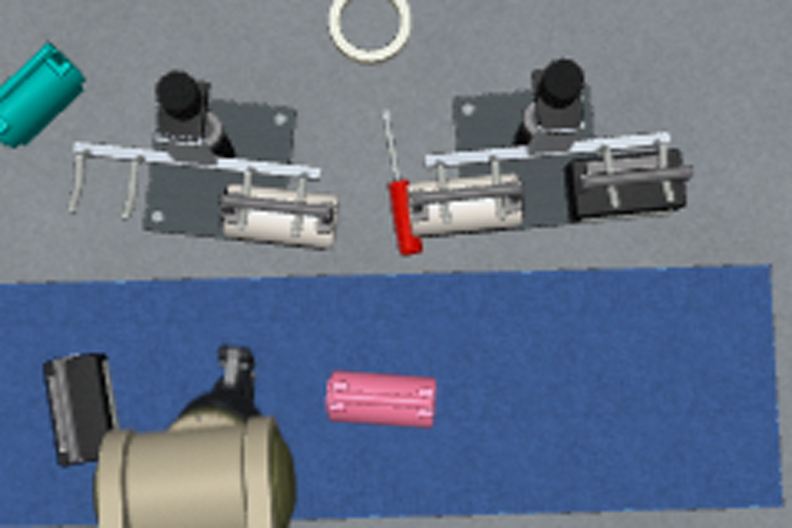

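Toner A hangs on the left inner hook, crop (280,205). The last one is drum A at crop (78,408).

```bash
python3 - <<'E'
from hooks import *
b=np.array([.3963,.3199,.105]); R=Rtool(-80.85,15)
p,Rr=plan(gp(b,R)-R[:,1]*.08,R,10); plan(gp(b,R),R,5,p,Rr)
E
```

```text
max shift 22.2 norm 23.458473948660853 rot 0.12857682528356343
[ -20.5, 9.4, -6.3, 0, 0.123, -0.033, -19.9, 8.7, -8.7, -0.001, 0.123, -0.033, -18.9, 8.1, -11.1, 0, 0.124, -0.034, -17.7, 7.4, -13.5, 0, 0.123, -0.033, -16.1, 6.9, -15.4, -0.001, 0.123, -0.033 ]
[ -14.3, 6.4, -17.4, 0, 0.123, -0.033, -12.3, 6, -19, 0, 0.124, -0.034, -10.1, 5.6, -20.4, -0.001, 0.123, -0.033, -7.6, 5.3, -21.5, 0, 0.123, -0.033, -5.2, 5.1, -22.2, 0, 0.124, -0.033 ]
max shift 16.0 norm 16.0003124969483 rot 0.0
[ 0, 16, 0, 0, 0, 0, 0, 16, 0, 0, 0, 0, 0, 16, 0, 0, 0, 0, 0, 16, 0, 0, 0, 0, 0.1, 16, 0, 0, 0, 0 ]
```

Emit:
{"op": "move_arm", "data": {
  "targets": [-20.5,9.5,-6.5,0,0.123,-0.033,-20,8.5,-8.5,0,0.123,-0.033,-19,8,-11,0,0.124,-0.034,-17.5,7.5,-13.5,0,0.123,-0.033,-16,7,-15.5,0,0.123,-0.033],
  "hand": 0.4
}}

```text
time_s: 48.18
position: [0.3997, 0.2339, 0.2241]
tool_rot: [[-0.702, 0.187, 0.687], [-0.712, -0.183, -0.677], [-0.0, -0.965, 0.262]]
ft_force: [0.3, 0.2, 0.3]
grip_width: 0.0601
```

Emit:
{"op": "move_arm", "data": {
  "targets": [-14.5,6.5,-17.5,0,0.123,-0.033,-12.5,6,-19,0,0.124,-0.034,-10,5.5,-20.5,0,0.123,-0.033,-7.5,5.5,-21.5,0,0.123,-0.033,-5,5,-22,0,0.124,-0.033]
}}

```text
time_s: 48.8
position: [0.3957, 0.338, 0.1701]
tool_rot: [[-0.988, 0.041, 0.148], [-0.153, -0.258, -0.954], [-0.001, -0.965, 0.261]]
ft_force: [-0.9, -0.9, -0.2]
grip_width: 0.0599
```

```bash
python3 - <<'E'
from hooks import *
b=np.array([.3963,.3199,.105]); R=Rtool(-80.85,15); print(env.observe()['grip_width'])
plan(gp(b,R),R,5)
E
```

```text
0.05987063149193496
max shift 15.7 norm 15.708278072405008 rot 0.002
[ 0.5, 15.7, 0.1, 0, -0.001, 0, 0.4, 15.7, 0, -0.001, -0.001, 0, 0.5, 15.7, 0.1, 0, -0.002, 0, 0.4, 15.7, 0.1, -0.001, -0.001, 0, 0.5, 15.7, 0.1, 0, -0.001, 0.001 ]
```

Emit:
{"op": "move_arm", "data": {
  "targets": [0.5,16,0,0,-0.001,0,0.5,16,0,0,-0.001,0,0.5,16,0,0,-0.001,0,0.5,15.5,0.5,0,-0.001,0,0.5,15.5,0,0,-0.001,0]
}}

```text
time_s: 49.42
position: [0.3968, 0.3159, 0.0939]
tool_rot: [[-0.987, 0.042, 0.157], [-0.162, -0.257, -0.953], [0.0, -0.965, 0.261]]
ft_force: [0.0, -0.3, -0.3]
grip_width: 0.0596
```

Emit:
{"op": "move_arm", "data": {
  "targets": [0,0,0,0,0,0,0,0,0,0,0,0,0,0,0,0,0,0,0,0,0,0,0,0,0,0,0,0,0,0],
  "hand": -1
}}

```text
time_s: 50.05
position: [0.3966, 0.3163, 0.0953]
tool_rot: [[-0.987, 0.044, 0.157], [-0.163, -0.256, -0.953], [-0.002, -0.966, 0.26]]
ft_force: [0.1, 2.3, 5.6]
grip_width: 0.0104
```

```bash
python3 - <<'E'
from hooks import *
s=env.observe(); p,R=s['position'],s['tool_rot']; print(p-.011*R[:,1],s['grip_width'])
p,R=plan(p+[0,0,.14],R,5,p,R)
R1=Rtool(HEAD['L'],15)
p,R=plan(gp(hook('L','o',-.06,.24),R1),R1,10,p,R)
p,R=plan(gp(hook('L','o',0,.236),R1),R1,5,p,R)
E
```

```text
[0.3961 0.3192 0.1059] 0.010358128900710147
max shift 27.1 norm 28.066171808780762 rot 0.0
[ 0, -27, 7.3, 0, 0, 0, -0.1, -27.1, 7.3, 0, 0, 0, 0, -27, 7.3, 0, 0, 0, -0.1, -27, 7.2, 0, 0, 0, 0, -27.1, 7.3, 0, 0, 0 ]
max shift 14.9 norm 15.651517498313062 rot 0.12831601614763452
[ -14, 2.4, 6.5, 0, -0.123, 0.033, -12.9, 2.8, 8.1, 0, -0.124, 0.033, -11.8, 3.2, 9.7, -0.001, -0.123, 0.033, -10.4, 3.6, 11.1, 0, -0.123, 0.033, -8.8, 3.9, 12.2, 0, -0.123, 0.033 ]
[ -7.1, 4.2, 13.2, 0, -0.124, 0.033, -5.3, 4.4, 14, -0.001, -0.123, 0.033, -3.4, 4.5, 14.6, 0, -0.123, 0.033, -1.4, 4.6, 14.8, 0, -0.123, 0.033, 0.5, 4.6, 14.9, 0, -0.124, 0.033 ]
max shift 11.4 norm 12.048651376813922 rot 0.0
[ 0, 3.9, 11.4, 0, 0, 0, 0, 3.9, 11.4, 0, 0, 0, 0, 3.8, 11.3, 0, 0, 0, 0, 3.9, 11.4, 0, 0, 0, 0, 3.9, 11.4, 0, 0, 0 ]
```

Emit:
{"op": "move_arm", "data": {
  "targets": [0,-27,7.3,0,0,0,0,-27,7.3,0,0,0,0,-27,7.3,0,0,0,0,-27,7.3,0,0,0,0,-27,7.3,0,0,0]
}}

```text
time_s: 50.68
position: [0.3956, 0.3156, 0.2347]
tool_rot: [[-0.987, 0.04, 0.157], [-0.162, -0.259, -0.952], [0.002, -0.965, 0.262]]
ft_force: [0.1, 0.2, -4.0]
grip_width: 0.0104
```

Emit:
{"op": "move_arm", "data": {
  "targets": [-14,2.5,6.5,0,-0.123,0.033,-13,3,8,0,-0.124,0.033,-12,3,9.5,0,-0.123,0.033,-10.5,3.5,11,0,-0.123,0.033,-9,4,12,0,-0.123,0.033]
}}

```text
time_s: 51.3
position: [0.4707, 0.2936, 0.2303]
tool_rot: [[-0.693, 0.184, 0.697], [-0.721, -0.183, -0.669], [0.004, -0.966, 0.26]]
ft_force: [0.2, 0.3, -3.4]
grip_width: 0.0098
```

Emit:
{"op": "move_arm", "data": {
  "targets": [-7,4,13,0,-0.124,0.033,-5.5,4.5,14,0,-0.123,0.033,-3.5,4.5,14.5,0,-0.123,0.033,-1.5,4.5,15,0,-0.123,0.033,0.5,4.5,15,0,-0.124,0.033]
}}

```text
time_s: 51.92
position: [0.5453, 0.2714, 0.2274]
tool_rot: [[-0.127, 0.254, 0.959], [-0.992, -0.036, -0.122], [0.004, -0.967, 0.256]]
ft_force: [0.1, 0.2, -2.8]
grip_width: 0.0102
```

```bash
python3 - <<'E'
from hooks import *
s=env.observe(); p,R=s['position'],s['tool_rot']; print(p-.011*R[:,1],s['grip_width'],hook('L','o',-.06,.24))
R1=Rtool(HEAD['L'],15)
p,R=plan(gp(hook('L','o',0,.236),R1),R1,5,p,R)
E
```

```text
[0.5425 0.2718 0.238 ] 0.010205407574121875 [0.5427 0.2715 0.24  ]
max shift 11.6 norm 12.116930304330383 rot 0.001414213562373095
[ 0.1, 3.5, 11.6, 0, 0.001, 0.001, 0.1, 3.5, 11.5, 0.001, 0.001, 0, 0.1, 3.5, 11.6, 0, 0.001, 0.001, 0, 3.5, 11.5, 0.001, 0.001, 0, 0.1, 3.5, 11.5, 0, 0.001, 0.001 ]
```

Emit:
{"op": "move_arm", "data": {
  "targets": [0,3.5,11.5,0,0.001,0,0,3.5,11.5,0,0.001,0,0,3.5,11.5,0,0.001,0,0,3.5,11.5,0,0.001,0,0,3.5,11.5,0,0.001,0]
}}

```text
time_s: 52.55
position: [0.6058, 0.2638, 0.2264]
tool_rot: [[-0.136, 0.256, 0.957], [-0.991, -0.036, -0.131], [0.001, -0.966, 0.259]]
ft_force: [-0.2, 0.5, -2.3]
grip_width: 0.0101
```

```bash
python3 look.py d1; python3 - <<'E'
from hooks import *
s=env.observe(); p,R=s['position'],s['tool_rot']; print(p-.011*R[:,1],s['ft_force'],hook('L','o'))
R1=Rtool(HEAD['L'],15)
p,R=plan(gp(hook('L','o',0,.211),R1),R1,5,p,R)
E
```

```text
52.65 [0.606  0.2635 0.226 ] 0.009944439996098101
[0.6032 0.2639 0.2366] [-0.0048 -0.4946 -3.6032] [0.6022 0.2636 0.211 ]
max shift 4.9 norm 5.1254268114958 rot 0.001414213562373095
[ 0.1, 4.9, -1.5, 0, -0.001, 0.001, 0, 4.9, -1.5, 0, -0.001, 0, 0.1, 4.9, -1.5, 0, -0.001, 0.001, 0.1, 4.9, -1.5, 0, -0.001, 0, 0, 4.9, -1.5, 0, -0.001, 0.001 ]
```

View pics/d1s.png

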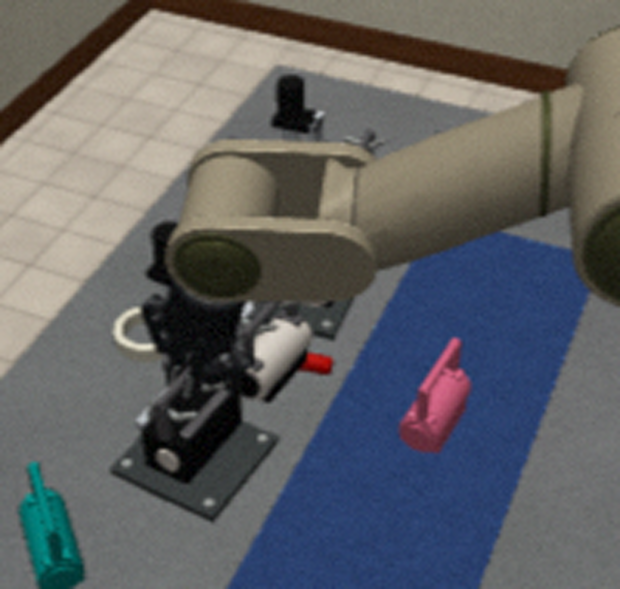

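Drum A is over the left outer hook, at (190,420). I'll lower, release and retreat.

Emit:
{"op": "move_arm", "data": {
  "targets": [0,5,-1.5,0,0,0,0,5,-1.5,0,0,0,0,5,-1.5,0,0,0,0,5,-1.5,0,0,0,0,5,-1.5,0,0,0]
}}

```text
time_s: 53.28
position: [0.6043, 0.2639, 0.2001]
tool_rot: [[-0.136, 0.257, 0.957], [-0.991, -0.036, -0.131], [0.001, -0.966, 0.259]]
ft_force: [-0.5, 0.6, 6.5]
grip_width: 0.0102
```

Emit:
{"op": "move_arm", "data": {
  "targets": [0,0.5,0,0,0,0,0,0,0,0,0,0,0,0,0,0,0,0,0,0,0,0,0,0,0,0,0,0,0,0]
}}

```text
time_s: 53.9
position: [0.6045, 0.2639, 0.2001]
tool_rot: [[-0.136, 0.257, 0.957], [-0.991, -0.036, -0.131], [0.001, -0.966, 0.259]]
ft_force: [-1.5, 0.5, -0.6]
grip_width: 0.0102
```

Emit:
{"op": "move_arm", "data": {
  "targets": [0,0,0,0,0,0,0,0,0,0,0,0,0,0,0,0,0,0,0,0,0,0,0,0,0,0,0,0,0,0],
  "hand": -0.3
}}

```text
time_s: 54.52
position: [0.6045, 0.2638, 0.2]
tool_rot: [[-0.136, 0.256, 0.957], [-0.991, -0.036, -0.131], [0.001, -0.966, 0.259]]
ft_force: [0.5, -0.4, -0.5]
grip_width: 0.0298
```

Emit:
{"op": "move_arm", "data": {
  "targets": [0,-6,0,0,0,0,0,-8,0,0,0,0,0,-14,0,0,0,0,0,-20,0,0,0,0,0,-20,0,0,0,0]
}}

```text
time_s: 55.15
position: [0.5867, 0.2664, 0.2673]
tool_rot: [[-0.136, 0.257, 0.957], [-0.991, -0.036, -0.131], [0.001, -0.966, 0.26]]
ft_force: [0.0, 0.2, 0.6]
grip_width: 0.0297
```

Emit:
{"op": "move_arm", "data": {
  "targets": [0,-15,-10,0,0,0,0,-10,-25,0,0,0,0,-10,-40,0,0,0,0,-10,-40,0,0,0,0,-10,-40,0,0,0]
}}

```text
time_s: 55.78
position: [0.4225, 0.2886, 0.2789]
tool_rot: [[-0.136, 0.257, 0.957], [-0.991, -0.036, -0.131], [0.001, -0.966, 0.259]]
ft_force: [-0.1, 0.3, 0.3]
grip_width: 0.0299
```

Emit:
{"op": "move_arm", "data": {
  "targets": [0,-10,-30,0,0,0,0,-10,-30,0,0,0,0,0,0,0,0,0,0,0,0,0,0,0,0,0,0,0,0,0]
}}

```text
time_s: 56.4
position: [0.3626, 0.297, 0.2823]
tool_rot: [[-0.136, 0.256, 0.957], [-0.991, -0.037, -0.131], [0.001, -0.966, 0.259]]
ft_force: [0.3, -0.8, 0.1]
grip_width: 0.03
```

```bash
python3 look.py d2; python3 - <<'E'
from hooks import *
im=snap('top'); W=cloud(im); z=W[...,2]
for s in 'LR':
    k,x,y=ST[s]; M=np.stack([x,y],1)
    for w in 'oi':
        h=hook(s,w); L=(W[...,:2]-h[:2])@M
        m=(abs(L[...,0])<.045)&(abs(L[...,1])<.06)&(z>.10)&(z<.24)
        b=m&(z>.204)&(abs(L[...,0])<.017)&(z<.226); P=L[b]; q=m&(z<.175)
        print(s,w,'bar n',b.sum(),'mid',(P.min(0)+P.max(0))/2,'med',np.median(P,0),'z',np.median(z[b]),'| body top z',np.percentile(z[q],[10,50,95]))
E
```

```text
56.5 [0.3625 0.297  0.2821] 0.029472851516852087
L o bar n 168 mid [ 0.0001 -0.0029] med [ 0.001  -0.0031] z 0.2150430249179105 | body top z [0.1391 0.1624 0.1686]
L i bar n 164 mid [-0.0007 -0.005 ] med [ 0.0014 -0.0034] z 0.21495330063272197 | body top z [0.1418 0.1559 0.167 ]
R o bar n 164 mid [-0.0002  0.0012] med [0.0015 0.0035] z 0.2146223005454524 | body top z [0.1356 0.1619 0.169 ]
R i bar n 168 mid [-0.0002  0.0021] med [0.001  0.0037] z 0.21441900475637196 | body top z [0.1407 0.1556 0.1665]
```

View pics/d2t.png

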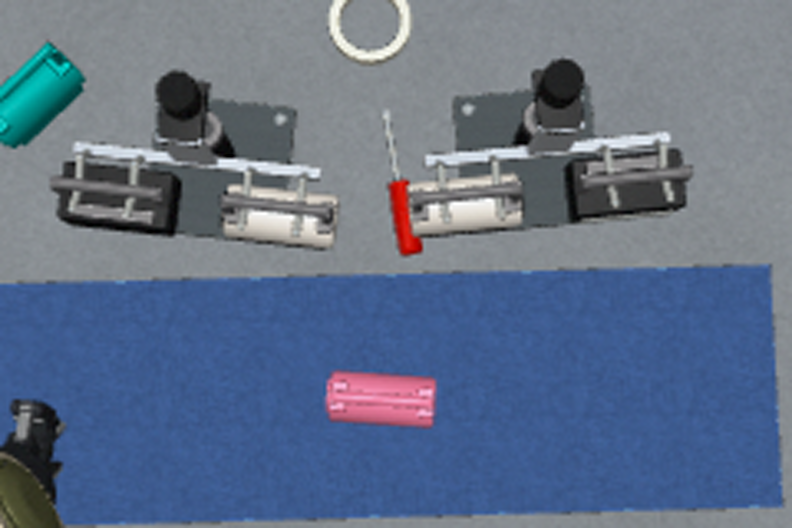

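View pics/d2s.png

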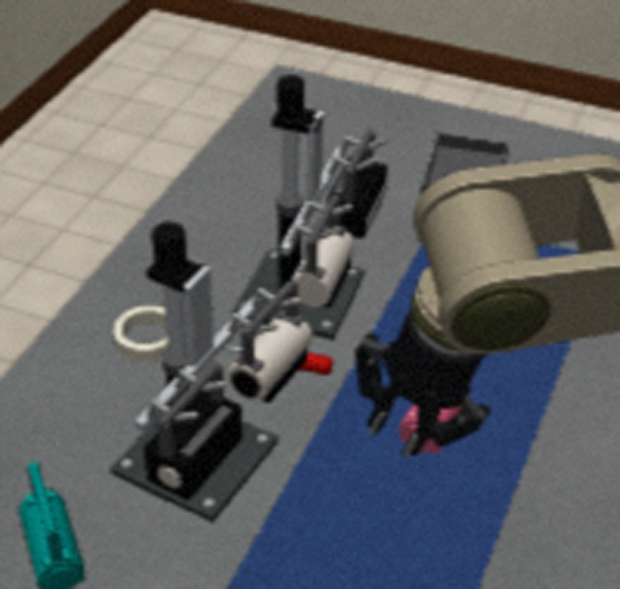

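All four units are on hooks of their own. The drums are at crop (110,190) and (630,175), the toners at (280,205) and (466,195). One idle call to settle, then I'll check stillness, post height and bystanders.

Emit:
{"op": "move_arm", "data": {
  "targets": [0,0,0,0,0,0,0,0,0,0,0,0,0,0,0,0,0,0,0,0,0,0,0,0,0,0,0,0,0,0]
}}

```text
time_s: 57.18
position: [0.362, 0.2972, 0.2824]
tool_rot: [[-0.136, 0.257, 0.957], [-0.991, -0.036, -0.131], [0.001, -0.966, 0.259]]
ft_force: [0.0, -0.1, -0.7]
grip_width: 0.0299
```

Emit:
{"op": "move_arm", "data": {
  "targets": [0,0,0,0,0,0,0,0,0,0,0,0,0,0,0,0,0,0,0,0,0,0,0,0,0,0,0,0,0,0]
}}

```text
time_s: 57.8
position: [0.3621, 0.2971, 0.2824]
tool_rot: [[-0.136, 0.256, 0.957], [-0.991, -0.036, -0.131], [0.001, -0.966, 0.259]]
ft_force: [-0.8, -0.6, 0.7]
grip_width: 0.0299
```

```bash
python3 - <<'E'
from hooks import *
im=snap('top','final_t.png'); W=cloud(im); z=W[...,2]
im2=snap('top'); g=lambda a:cv2.GaussianBlur(a['pixels'],(5,5),0).astype(int)
i0=cv2.cvtColor(cv2.imread('pics/top0.png'),cv2.COLOR_BGR2RGB); i0=cv2.GaussianBlur(i0,(5,5),0).astype(int)
d=abs(g(im)-g(im2)).max(-1); print('motion in units area (px>25)',(d[140:220,200:400]>25).sum())
for n,(u,v,w,h) in dict(tape=(290,120,35,32),bottle=(143,190,30,25),tray=(430,186,62,50),shaft_and_handle=(308,163,17,46)).items():
    print(n,'changed px',(abs(i0-g(im)).max(-1)[v:v+h,u:u+w]>40).sum())
vv,uu=np.mgrid[0:400,0:640]
for s,(u,v) in dict(L=(249,158),R=(365,155)).items():
    m=(abs(uu-u)<18)&(abs(vv-v)<20)&(z>.33); print(s,'knob top',np.median(z[m]))
s=env.observe(); print(s['time_s'],s['ft_force'])
E
```

```text
motion in units area (px>25) 0
tape changed px 0
bottle changed px 0
tray changed px 0
shaft_and_handle changed px 67
L knob top 0.34873397806314166
R knob top 0.3485619678300899
57.9 [-0.204   1.8696 -0.1397]
```

View pics/final_t.png

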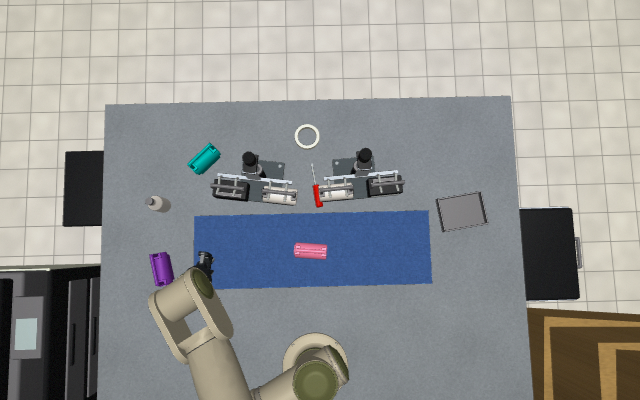

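Nothing is moving and the bystanders are in place. The changed pixels in the screwdriver box come from the hung toner overlapping it in view. Both knob tops read 0.349, so the posts are locked. I'll hand it in.

```bash
python3 - <<'E'
from h import *
print(env.close_job()); print(env.observe()['time_s'])
E
```

```text
the job is handed in; nothing more can be done
None
the job is handed in; nothing more can be done
```

I pulled up and locked both posts first, then hung all four units: drum A on the left outer hook, toner A on left inner, toner B on right inner and drum B on right outer. I handed the job in at about 58 s; it reported no verdict.

- **Posts:** I never saw the lock buttons themselves. I judged them out because each post stopped about 3.4 mm below its end stop and resisted a downward push. Both knob tops read 0.349 m at the end, as they should when locked.
- **Units:** every bar middle measured within about 5 mm of its hook point. The handles were over both prongs, and two successive images showed no motion.
- **Bystanders:** the tape, bottle and tray showed no change from the start. 67 pixels changed around the screwdriver, which I put down to the hung toner hiding part of its handle; I did not measure its position separately.
- **Knocked drum:** drum B had shifted about 3.5 cm before I picked it up, so I measured it again first.

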